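Square the column tray and load it by length

ROBOT

A 6-joint arm with a two-finger parallel gripper is mounted at the origin on the work surface. World frame = base frame: x ahead of the robot, y to its left, z up, the work surface at z = 0. Lengths are in mm, angles in rad, forces in N, time in s.
With the tool pointing down it reaches from about 350 to 925 mm from the base axis. Payload 6.4 kg.
Tool frame: the origin (TCP) lies on the front face of the gripper's body, between the roots of the fingers; the fingertips stand 97 mm ahead of it and the grasp point (between the pads) lies 78 mm ahead of it (env.grip_depth is the distance from the TCP to the grasp point, in mm); z points along the fingers, y is the line along which they close (so a half turn about z gives the same grasp; the last joint's range is limited). The gripper opens to 94 mm and grips with 3 to 60 N. Pads are 16 mm wide; open, the fingers measure 119 mm over their backs; the gripper's body (75 mm by 177 mm) begins 78 mm behind the grasp point.
Start: joints at [1.137, 0.245, 1.558, -0, 1.339, -0.174], TCP at [166.974, 628.199, 302.655] pointing down, gripper open.
Joint ranges: [-3.13, 3.13], [-1.02, 2.26], [0.13, 2.54], [-0.95, 4.09], [0.21, 2.88], [-2.74, 2.74]. Speed limits (rad/s): [2.57, 2.57, 3.14, 3.14, 3.14, 3.14].

INTERFACE

Orientations are given as a 3x3 rotation matrix whose columns are the frame's x, y, z axes.
In Python, from plant import env gives the robot as it stands.
- The arm moves only by the tool play_rows, never from a script. Its argument "plan" is a list of rows, each a list of 7 numbers: the shift along the tool's x, y, z normalised to -1 to 1, where 1 is 250 mm, then the turn, a rotation vector about the tool's x, y, z normalised to -1 to 1, where 1 is 45 degrees, then the closure, from 0 (fully open) to 1 (shut). A call has 1 to 20 rows; each row is the pose to reach, as a shift and turn from the pose commanded when the call began, along the tool's axes at that moment; what a row does not reach only later rows make up. A row lasts 1/10 s, in which the tool goes at most 50 mm and 8.59 degrees, less where a joint would pass 70% of its speed; a pose out of reach is approached as far as the arm can. A call with a number of a shift or a turn outside -1 to 1 is refused whole. A call with a gripper value outside its range is refused whole. The fingers move at their own pace and stop on an object; the grip force is fixed at half the most. Time passes only in rows, so rows that repeat a pose let the fingers close. It gives the time, the measured TCP pose, the force, the opening and the grip force at its end, in the units of the state.
- env.state(): the state, without advancing time (a new reading comes with each control period).
- env.capture(name): name is "scene" or "top"; returns (picture, depth): 420x560x3 uint8, blue, green, red; 420x560 float32, mm along the optical axis (not along the pixel's ray), 0 where there is no reading.
- env.camera_model(name): a dict with "fx", "fy", "cx", "cy" (pixels), "k1" (the pictures are not rectified: a ray, as slopes to the right and down, at radius r is drawn at 1 + k1 r^2 times it, then the intrinsics apply), "pose" (4x4, takes a point from camera to world coordinates). Camera axes: x right, y down, z forward; pixel columns grow to the right and rows downward; lengths in mm; the calibration is good to about 2 mm. A picture is of the moment at which its call begins. camera_model takes no time and is no camera call.
- env.close_job(): hands the job in; it is judged then, once.
The state is a dict: "time_s": time; "qpos": joint angles; "qvel": joint speeds; "tau": joint torques, N m; "eef_pos": TCP position; "tcp_rot": TCP orientation; "wrist_force": force on the tool from outside, world axes, zero at the start; "moment": the same for the moment, N m; "opening": finger opening in mm; "finger_force": force on a finger pad.
Only numpy, scipy, OpenCV 4.12 (cv2) and the standard library are available. Lean on these libraries where they do the work, as an engineer would, in place of code of your own. Each camera call takes 0.05 s, during which the arm holds its last target. There are 200 camera calls.

TASK

Check that the column tray's frame is square: lay the slide rule flat between the near-left and far-right corner pins and draw the slide out until its jaws touch both pins, then do the same between the near-right and far-left pins, and compare the two readings. If the diagonals differ, push the far rail sideways by its tab until the frame is square (diagonals equal to within about 5 mm), and lay the rule back along its rubber mat. Load every column holder flat into a lane of the row that matches its length, leaving the other things on the bench alone.

Things in the scene. Friction and masses are not known exactly. Their poses are not given: they have to be found in the camera images.
- tray: Grey base plate of the column tray, 215 mm (x) by 335 mm (y), 8 mm thick, fixed; origin at the centre of its underside on the bench (z = 0), x away from the robot, y left. On it a flat aluminium frame (rails 24 mm wide, top 14 mm above the bench) with a steel pin at each corner: 260 mm apart along y, 170 mm along x. Near rail fixed, far rail movable along y, side rails pivot with it.
- lanes (a point): Centre of the lanes' floor, 8 mm above the bench, axes as the tray's. Six lanes run along x, all centred at x = 0, 27 mm wide: at y = +77.5, +46.5 mm 70 mm long (row for short holders); +15.5, -15.5: 100 mm (middle row); -46.5, -77.5: 130 mm (long row). Lane walls (4 mm thick) and end stops are 6 mm high, flush with the rails: the rule lies flat across them.
- pin_near_left (a point): Centre of the near left corner pin (fixed), seen from the robot: 14 mm diameter, standing from 14 to 38 mm above the bench; this point is 26 mm above it.
- pin_near_right (a point): Centre of the near right corner pin (fixed), seen from the robot: 14 mm diameter, standing from 14 to 38 mm above the bench; this point is 26 mm above it.
- pin_far_left (a point): Centre of the far left corner pin (on the movable far rail), seen from the robot: 14 mm diameter, standing from 14 to 38 mm above the bench; this point is 26 mm above it.
- pin_far_right (a point): Centre of the far right corner pin (on the movable far rail), seen from the robot: 14 mm diameter, standing from 14 to 38 mm above the bench; this point is 26 mm above it.
- rail_tab (a point): Centre of the upright tab in the middle of the far rail by which the rail is pushed: 14 mm (tray y) by 20 mm (x), from 14 to 40 mm above the bench; point at 27 mm. The rail slides along the tray's y with about 10 N, stays where left, and can stand up to 20 mm to either side of square at the start.
- rule_grip (a point): Centre of the black grip fin of the loose steel slide rule: fin 50 mm long (along the rule), 12 mm thick, from 8 to 34 mm above the rule's underside, point at 21 mm. x runs along the rule from fixed to sliding jaw, z up. The rule weighs 0.33 kg, is 26 mm wide, its bar 8 mm thick; each end is a flat jaw 18 mm tall.
- rule_jaw (a point): Middle of the end face of the rule's fixed jaw, 122.5 mm from the grip fin's centre, 9 mm above the underside.
- rule_tip (a point): Middle of the end face of the rule's sliding jaw, 9 mm above the underside; 142.5 mm from the grip fin's centre with the slide pushed in.
- rule_knob (a point): Centre of the round black knob on the slide: 16 mm diameter, from 14 to 40 mm above the rule's underside (point at 27 mm), 62.5 mm behind the sliding jaw's face, 80 mm from the grip fin's centre with the slide in. It moves with the slide, along the rule, with light friction (about 1 N); the rule lying down stays put.
- slide (a joint): Reading of the rule: how far the slide is drawn out (m), 0 to 0.065. Length over the two jaw faces = 265 mm + this. The distance between the centres of two pins it touches is 14 mm more.
- mat_mid (a point): Centre of the top of the grey rubber mat where the rule is kept, 300 mm (its x) by 90 mm, 3 mm thick, fixed on the bench.
- short1_mid (a point): A column holder, short (60 mm long along its x): flat aluminium bar 22 mm wide and 16 mm high with an upright white tab (10 mm along x, 14 mm across) in the middle, up to 42 mm; all look alike but for length. Point half-way up, 21 mm above its underside, z up. May be absent. Mass 92 g.
- short2_mid (a point): A column holder, short (60 mm long along its x): flat aluminium bar 22 mm wide and 16 mm high with an upright white tab (10 mm along x, 14 mm across) in the middle, up to 42 mm; all look alike but for length. Point half-way up, 21 mm above its underside, z up. May be absent. Mass 92 g.
- mid1_mid (a point): A column holder, middle (90 mm long along its x): flat aluminium bar 22 mm wide and 16 mm high with an upright white tab (10 mm along x, 14 mm across) in the middle, up to 42 mm; all look alike but for length. Point half-way up, 21 mm above its underside, z up. May be absent. Mass 128 g.
- mid2_mid (a point): A column holder, middle (90 mm long along its x): flat aluminium bar 22 mm wide and 16 mm high with an upright white tab (10 mm along x, 14 mm across) in the middle, up to 42 mm; all look alike but for length. Point half-way up, 21 mm above its underside, z up. May be absent. Mass 128 g.
- long1_mid (a point): A column holder, long (120 mm long along its x): flat aluminium bar 22 mm wide and 16 mm high with an upright white tab (10 mm along x, 14 mm across) in the middle, up to 42 mm; all look alike but for length. Point half-way up, 21 mm above its underside, z up. May be absent. Mass 164 g.
- long2_mid (a point): A column holder, long (120 mm long along its x): flat aluminium bar 22 mm wide and 16 mm high with an upright white tab (10 mm along x, 14 mm across) in the middle, up to 42 mm; all look alike but for length. Point half-way up, 21 mm above its underside, z up. May be absent. Mass 164 g.
- amber_bottle: Bystander, to be left where it is: amber glass bottle, 50 mm diameter, 100 mm tall; origin at its underside.
- beaker: Bystander, to be left where it is: glass beaker, 70 mm diameter, 80 mm tall; origin at its underside.
- wrench: Bystander, to be left where it is: wrench lying flat, 150 mm; origin at its underside.
- jar: Bystander, to be left where it is: white plastic jar, 44 mm diameter, 50 mm tall; origin at its underside.
- screwdriver: Bystander, to be left where it is: screwdriver lying flat, 160 mm; origin at its underside.
Mind the look-alikes: they are no part of the job. Leave any brown or yellow look-alike of the part that bears long1_mid alone. What is shaped like the part that bears long2_mid but red is not meant.

How it is judged (in metres and radians):
On the way, in this order (a step that is already met when the one before it is completed fails the run):
1. the rule lies flat with its jaws against the near-left and far-right pins (z of each of rule_jaw, rule_tip in the frame of tray below 0.028 m and ((horizontal distance between rule_jaw and pin_near_left below 0.0105 m and horizontal distance between rule_tip and pin_far_right below 0.0105 m) or (horizontal distance between rule_jaw and pin_far_right below 0.0105 m and horizontal distance between rule_tip and pin_near_left below 0.0105 m))), for 0.3 s.
2. then the rule lies flat with its jaws against the near-right and far-left pins (z of each of rule_jaw, rule_tip in the frame of tray below 0.028 m and ((horizontal distance between rule_jaw and pin_near_right below 0.0105 m and horizontal distance between rule_tip and pin_far_left below 0.0105 m) or (horizontal distance between rule_jaw and pin_far_left below 0.0105 m and horizontal distance between rule_tip and pin_near_right below 0.0105 m))), for 0.3 s.
At the end, for the whole second after the job is handed in: Far rail within 4 mm of square (diagonals within 6.5 mm); rule flat on its mat, grip fin within 45 mm of the mat's centre, aligned within 0.35 rad; each holder present lies flat on the floor of a lane of its own row, within 12 mm of its middle lengthwise and 0.15 rad of its direction (y of pin_far_left in the frame of tray between 0.126 and 0.134 m and horizontal distance between rule_grip and mat_mid below 0.045 m and angle between the x axis of rule_grip and the x axis of mat_mid, either way round below 0.35 rad and height (world z) of rule_grip below 0.03 m and angle between rule_grip's own z axis and vertical below 0.08 rad and y of short1_mid in the frame of tray between 0.038 and 0.086 m and x of short1_mid in the frame of tray between -0.012 and 0.012 m and z of each of short1_mid, short2_mid, mid1_mid, mid2_mid, long1_mid, long2_mid in the frame of tray below 0.032 m and angle between each of short1_mid, short2_mid, mid1_mid, mid2_mid, long1_mid, long2_mid's own z axis and vertical below 0.1 rad and angle between the x axis of each of short1_mid, short2_mid, mid1_mid, mid2_mid, long1_mid, long2_mid and the x axis of tray, either way round below 0.15 rad and y of short2_mid in the frame of tray between 0.038 and 0.086 m and x of short2_mid in the frame of tray between -0.012 and 0.012 m and y of mid1_mid in the frame of tray between -0.024 and 0.024 m and x of mid1_mid in the frame of tray between -0.012 and 0.012 m and y of mid2_mid in the frame of tray between -0.024 and 0.024 m and x of mid2_mid in the frame of tray between -0.012 and 0.012 m and y of long1_mid in the frame of tray between -0.086 and -0.038 m and x of long1_mid in the frame of tray between -0.012 and 0.012 m and y of long2_mid in the frame of tray between -0.086 and -0.038 m and x of long2_mid in the frame of tray between -0.012 and 0.012 m); the robot touches nothing.
It fails at once if the amber bottle is knocked more than 40 mm (distance of amber_bottle from where it was at the start of the episode above 0.04 m).
It fails at once if the beaker is knocked more than 40 mm (distance of beaker from where it was at the start of the episode above 0.04 m).
It fails at once if the wrench is knocked more than 40 mm (distance of wrench from where it was at the start of the episode above 0.04 m).
It fails at once if the jar is knocked more than 40 mm (distance of jar from where it was at the start of the episode above 0.04 m).
It fails at once if the screwdriver is knocked more than 40 mm (distance of screwdriver from where it was at the start of the episode above 0.04 m).
Of short1, short2, mid1, mid2, long1, long2 only 2 to 4 are there at a start; the rules pass over those that are not, and their reading is None.
At some moment in a run one of short1, short2, mid1, mid2, long1, long2 may be knocked a few centimetres aside while the robot is not near it.
Once in a run the grip may slacken for a moment while it holds something.
It also fails if it takes over 210 s, if anything falls off the work surface, if the arm or the gripper's body presses on something with over 40 N, if the wrist force passes 120 N, or if a joint passes its speed limit or range.

## Working session

There is one attempt and no reset: what is moved stays moved. The work goes in short steps, Python scripts to look and compute and a tool call to move; the robot and the scene stay as the last step left them, time stands still between calls to the robot, and variables do not carry over. Pictures are saved under pics/ and viewed, at most 14 in all, crops included, and the job is handed in when it is done.

Besides the shell and the picture viewer there is one more tool, called after "Call:" as name([rows], argument=value, ...), one row to a line, values as JSON. play_rows: Moves the arm, as the interface text tells. Scaled input: -1 to 1 covers 250 mm each way for a shift and 45 degrees each way for a turn. Its arguments: {"type":"object","properties":{"plan":{"type":"array","items":{"type":"array","items":{"type":"number","minimum":-1,"maximum":1}}}},"required":["plan"]}

```bash
ls; mkdir -p pics; python3 - <<'E'
from plant import env
import cv2,numpy as np
for n in("scene","top"):
    im,d=env.capture(n); cv2.imwrite(f"pics/{n}0.png",im); np.savez(f"{n}0.npz",im=im,d=d)
    m=env.camera_model(n); print(n,{k:(np.round(v,3).tolist() if k=='pose' else v) for k,v in m.items()})
s=env.state(); print(s)
E
```

```text
pics
scene {'fx': 473.4991318090525, 'fy': 473.4991318090525, 'cx': 280.18006323438243, 'cy': 208.0842017662411, 'k1': -0.07870964321431807, 'pose': [[0.165, 0.837, -0.521, 1154.784], [0.986, -0.132, 0.101, -152.317], [0.016, -0.53, -0.848, 1086.769], [0.0, 0.0, 0.0, 1.0]]}
top {'fx': 398.77698149524866, 'fy': 398.77698149524866, 'cx': 279.2173562242733, 'cy': 208.29841819099613, 'k1': -0.104974154711461, 'pose': [[-0.013, -0.992, 0.125, 361.774], [-1.0, 0.013, 0.005, -41.513], [-0.007, -0.125, -0.992, 1335.344], [0.0, 0.0, 0.0, 1.0]]}
{'time_s': 0.1, 'qpos': array([ 1.13690685e+00,  2.45748776e-01,  1.55887971e+00,  2.87964361e-05,
        1.33872404e+00, -1.74095131e-01]), 'qvel': array([ 1.13394403e-03, -2.46427642e-03, -1.28006311e-03,  9.25614087e-05,
        1.87522184e-04,  1.36123694e-03]), 'tau': array([ 1.82406884e-04, -4.16913986e+01, -3.15525842e+01,  6.85569760e-02,
        3.10276228e-02, -5.64762649e-05]), 'eef_pos': array([166.79870544, 627.84474048, 301.6591767 ]), 'tcp_rot': array([[-9.66440992e-01,  2.56887569e-01, -7.65282792e-04],
       [ 2.56888493e-01,  9.66439750e-01, -1.58501539e-03],
       [ 3.32428959e-04, -1.72841619e-03, -9.99998451e-01]]), 'wrist_force': array([-0.23418541,  0.73476898, -0.9552713 ]), 'moment': array([ 0.00556405, -0.01604279, -0.00731516]), 'finger_force': 0.0, 'opening': 93.75379666733083}
```

View pics/top0.png

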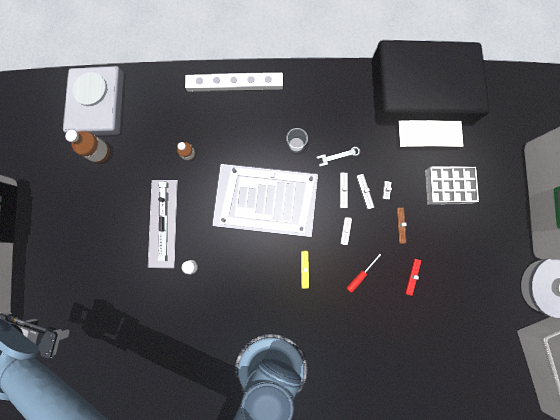

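View pics/scene0.png

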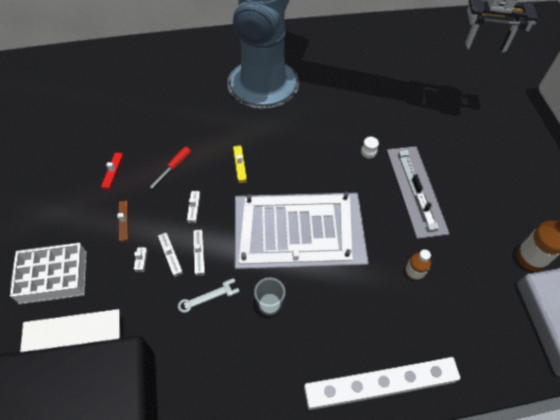

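The top view shows four white/aluminium holders: (343,190) and (365,191) look long, (346,231) middle and (388,189) short. The look-alikes are yellow (305,270), brown (402,225) and red (414,277). The rule is on its mat at (162,223) and the tray is at (266,200). I'll enlarge these and measure them.

```bash
cat > h.py <<'E'
import numpy as np,cv2
from plant import env
M={n:env.camera_model(n) for n in("scene","top")}
def ray(n,uv):
    m=M[n];K=np.array([[m['fx'],0,m['cx']],[0,m['fy'],m['cy']],[0,0,1]])
    p=cv2.undistortPoints(np.float64(uv).reshape(-1,1,2),K,np.array([m['k1'],0,0,0.])).reshape(-1,2)
    P=np.array(m['pose']);d=np.c_[p,np.ones(len(p))]@P[:3,:3].T
    return P[:3,3],d
def cast(n,uv,z):
    o,d=ray(n,uv);return (o+d*((z-o[2])/d[:,2])[:,None])[:,:2]
def proj(n,X):
    m=M[n];P=np.linalg.inv(np.array(m['pose']));c=np.atleast_2d(X)@P[:3,:3].T+P[:3,3]
    s=c[:,:2]/c[:,2:];s=s*(1+m['k1']*(s**2).sum(1))[:,None]
    return s*[m['fx'],m['fy']]+[m['cx'],m['cy']]
def blobs(mask,amin=8):
    n,l,st,ce=cv2.connectedComponentsWithStats(mask.astype(np.uint8))
    return [(ce[i],st[i],l==i) for i in range(1,n) if st[i,4]>=amin]
def pose():
    s=env.state();return s['eef_pos'],s['tcp_rot'],s
def plan(target,yaw,closed=None):
    """shift/turn in units to bring grasp point down-pointing to target xyz with tool y axis at yaw (deg, mod 180)"""
    p,R,s=pose();cur=np.degrees(np.arctan2(R[1,1],R[0,1]))
    dy=(yaw-cur+90)%180-90
    d=R.T@(np.array(target)+[0,0,78]-p)
    print('pos',np.round(p,1),'yaw_y',round(cur,2),'turn about tool z deg',round(-dy,2),'unit',round(-dy/45,4),'shift units',np.round(d/250,4))
E
python3 - <<'E'
from h import *
A=np.load('top0.npz')['im'];B=np.load('scene0.npz')['im']
cv2.imwrite('pics/c1.png',cv2.resize(A[150:260,205:405],None,fx=4,fy=4,interpolation=cv2.INTER_CUBIC))
b=cv2.resize(B[135:280,90:290],None,fx=3.5,fy=3.5,interpolation=cv2.INTER_CUBIC);cv2.imwrite('pics/c2.png',b)
cv2.imwrite('pics/c3.png',cv2.resize(B[140:280,225:455],None,fx=3.4,fy=3.4,interpolation=cv2.INTER_CUBIC))
d=np.load('top0.npz')['d'];print(d[190,343],d[190,320])
# holders: bright unsaturated
for n,im,(x0,x1,y0,y1) in(("top",A,(325,398,165,250)),("scene",B,(128,215,180,280))):
    g=im.min(2);m=np.zeros(g.shape,bool);m[y0:y1,x0:x1]=g[y0:y1,x0:x1]>100
    for c,st,l in blobs(m,25):
        ys,xs=np.nonzero(l);W=cast(n,np.c_[xs,ys],16.).astype(np.float32)
        r=cv2.minAreaRect(W);print(n,st.tolist(),np.round(c,1),'world',np.round(r[0],1),np.round(r[1],1),round(r[2],1))
E
```

```text
1311.2906 1345.1373
top [340, 172, 8, 36, 287] [343.5 189.6] world [ 589.2 -251.1] [ 23.8 119.8] 88.0
top [357, 174, 17, 35, 280] [365.1 191. ] world [ 583.5 -324.6] [121.8  30.3] 16.2
top [382, 181, 10, 19, 144] [386.7 189.7] world [ 585.9 -398.3] [28.1 62.8] 81.6
top [340, 217, 12, 28, 220] [345.8 230.5] world [ 451.2 -254.5] [25.7 93.4] 78.8
scene [151, 180, 9, 8, 29] [154.4 183.2] world [ 362.4 -354.2] [ 6.9 30.2] 46.3
scene [187, 191, 13, 31, 305] [193.  205.8] world [ 453.  -253.3] [27.4 95.3] 79.9
scene [193, 229, 12, 46, 469] [198.3 251.5] world [ 589.7 -249.9] [ 26.4 127.6] 87.6
scene [158, 232, 24, 44, 462] [169.6 253.5] world [ 584.8 -322.5] [127.   26.4] 15.7
scene [134, 247, 13, 24, 251] [139.7 258.1] world [ 588.2 -398.7] [30.6 64. ] 81.5
```

View pics/c1.png

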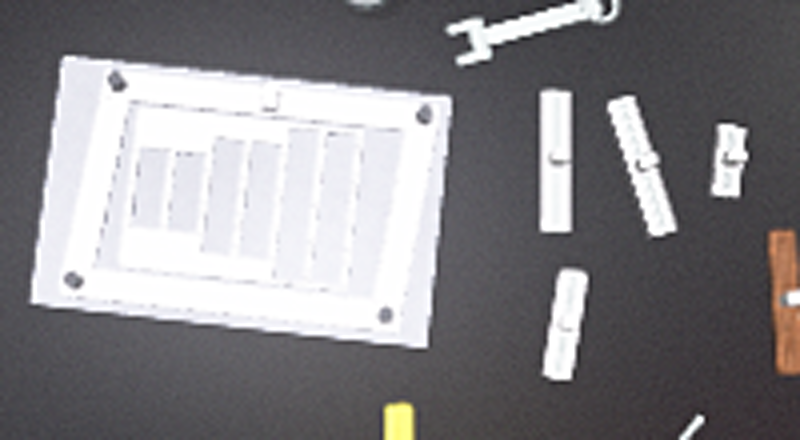

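View pics/c3.png

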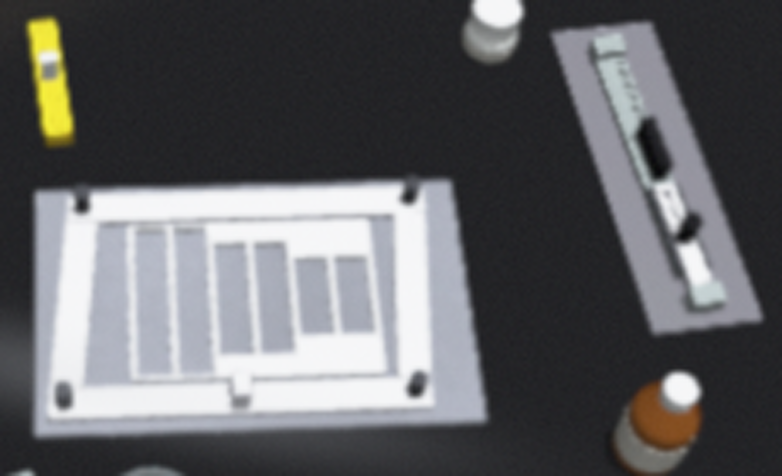

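The crops show the far rail standing well to the right. The four white holders measure 120, 122, 93 and 63 mm, so they are two long, one mid and one short. The other holder-shaped parts are brown, yellow or red and stay put. Next I'll measure the pins, the rule and the tray.

```bash
cat > meas.py <<'E'
from h import *
def tri(a,b):
    (o1,d1),(o2,d2)=ray('top',a),ray('scene',b);d1=d1[0];d2=d2[0]
    t=np.linalg.lstsq(np.c_[d1,-d2],o2-o1,rcond=None)[0]
    p,q=o1+t[0]*d1,o2+t[1]*d2;return (p+q)/2,np.linalg.norm(p-q)
def dark(n,im,box,th,amin=6):
    x0,x1,y0,y1=box;g=im.max(2);m=np.zeros(g.shape,bool);m[y0:y1,x0:x1]=g[y0:y1,x0:x1]<th
    return [(np.round(c,1).tolist(),st.tolist()) for c,st,l in blobs(m,amin)]
E
python3 - <<'E'
from meas import *
A=np.load('top0.npz')['im'];B=np.load('scene0.npz')['im']
print('pins top',dark('top',A,(217,315,164,236),130)); print('pins scene',dark('scene',B,(238,360,186,262),110))
print('rule top',dark('top',A,(152,175,183,265),70));print('rule scene',dark('scene',B,(395,445,150,230),60))
for n,im,box in(("top",A,(205,325,155,245)),("scene",B,(228,375,185,275))):
    x0,x1,y0,y1=box;g=im.min(2);m=np.zeros(g.shape,bool);m[y0:y1,x0:x1]=g[y0:y1,x0:x1]>105
    c,st,l=max(blobs(m),key=lambda b:b[1][4]);ys,xs=np.nonzero(l)
    r=cv2.minAreaRect(cast(n,np.c_[xs,ys],8.).astype(np.float32));print(n,st,r)
for n,im,box in(("top",A,(140,185,175,275)),("scene",B,(380,455,140,245))):
    x0,x1,y0,y1=box;g=im.min(2);m=np.zeros(g.shape,bool);m[y0:y1,x0:x1]=g[y0:y1,x0:x1]>70
    c,st,l=max(blobs(m),key=lambda b:b[1][4]);ys,xs=np.nonzero(l)
    r=cv2.minAreaRect(cast(n,np.c_[xs,ys],3.).astype(np.float32));print('mat',n,st,r)
    m=np.zeros(g.shape,bool);m[y0:y1,x0:x1]=g[y0:y1,x0:x1]>165
    for c,st,l in blobs(m,10):
      ys,xs=np.nonzero(l);print(' rule bit',st, cv2.minAreaRect(cast(n,np.c_[xs,ys],15.).astype(np.float32)))
E
```

```text
pins top [([217.7, 171.9], [217, 164, 4, 22, 46]), ([284.3, 166.6], [228, 164, 87, 10, 419]), ([313.4, 226.2], [312, 212, 3, 24, 43]), ([244.2, 232.4], [217, 227, 79, 9, 388])]
pins scene [([295.8, 190.1], [238, 186, 122, 18, 1067]), ([347.0, 253.0], [345, 250, 4, 6, 16]), ([243.4, 257.4], [242, 256, 4, 4, 13])]
rule top [([162.5, 223.5], [162, 217, 2, 14, 28])]
rule scene [([435.7, 172.5], [419, 150, 26, 68, 908]), ([416.7, 183.6], [413, 175, 9, 17, 86]), ([400.7, 211.3], [395, 177, 18, 53, 508]), ([427.1, 206.8], [424, 203, 7, 8, 27])]
top [ 212  164  106   73 6360] ((560.8496704101562, 13.7877197265625), (337.1000671386719, 217.6695098876953), 82.95040130615234)
scene [ 235  193  133   76 9176] ((561.2116088867188, 14.611587524414062), (335.7602233886719, 217.30088806152344), 82.94942474365234)
mat top [ 147  180   31   89 2346] ((483.34576416015625, 363.20904541015625), (93.30628204345703, 299.8579406738281), 88.75714874267578)
 rule bit [ 148  180   30   88 1972] ((483.5133056640625, 359.5170593261719), (90.0389404296875, 294.3692932128906), 88.96614837646484)
 rule bit [182 262   3  11  26] ((336.64569091796875, 286.6308288574219), (32.9063835144043, 6.718212604522705), 0.5921998023986816)
mat scene [ 387  146   62   93 2806] ((485.3236083984375, 364.65655517578125), (94.48685455322266, 304.9343566894531), 88.98417663574219)
 rule bit [400 150   9   5  39] ((361.7373352050781, 364.65936279296875), (24.372705459594727, 14.917518615722656), 81.56426239013672)
 rule bit [401 157  12  22 113] ((417.2226867675781, 360.8414001464844), (74.21068572998047, 24.261234283447266), 0.8325242400169373)
 rule bit [417 193   9  15  83] ((530.3685302734375, 363.14886474609375), (18.62580680847168, 45.44129943847656), 87.30372619628906)
 rule bit [424 211  15  18 135] ((593.6729125976562, 367.2592468261719), (25.412200927734375, 52.78653335571289), 89.28971862792969)
```

```bash
cat >> meas.py <<'E'
Rt=np.array([[.9924,.1230],[-.1230,.9924]]); C=np.array([561.0,14.2])  # columns: tray x, y
def T2W(x,y): return C+Rt@[x,y]
def W2T(p): return Rt.T@(np.array(p)[:2]-C)
def cent(n,im,uv,r,th):
    u,v=np.round(uv).astype(int);g=im.max(2)[v-r:v+r+1,u-r:u+r+1].astype(float)
    w=np.clip(th-g,0,None);ys,xs=np.mgrid[v-r:v+r+1,u-r:u+r+1];return np.array([(w*xs).sum(),(w*ys).sum()])/w.sum()
def pin(A,B,guess,z=26):
    a=proj('top',[*guess,z])[0];b=proj('scene',[*guess,z])[0]
    for _ in range(3): a=cent('top',A,a,3,150);b=cent('scene',B,b,4,120)
    return tri([a],[b]),a,b
E
python3 - <<'E'
from meas import *
A=np.load('top0.npz')['im'];B=np.load('scene0.npz')['im']
for nm,t in dict(NL=(-85,130),NR=(-85,-130),FL=(85,115),FR=(85,-145)).items():
    (p,e),a,b=pin(A,B,T2W(*t));print(nm,np.round(p,1),round(e,1),'tray',np.round(W2T(p),1),a.round(1),b.round(1))
print('fin',tri([[162.5,223.5]],[[416.7,183.6]]),'scene z24',cast('scene',[[416.7,183.6]],26),'top',cast('top',[[162.5,223.5]],30))
print('knob',cast('scene',[[427.1,206.8]],33))
print('jawtop z21',cast('scene',[[404.2,152]],21),cast('scene',[[431.5,225]],21))
print(np.round(A[200:250:1,158:168].max(2),0)[::3])
E
```

```text
NL [488.1 150.   37.7] 5.6 tray [-89.  125.8] [224.  220.5] [345.  192.5]meas.py:14: RuntimeWarning: invalid value encountered in divide
  w=np.clip(th-g,0,None);ys,xs=np.mgrid[v-r:v+r+1,u-r:u+r+1];return np.array([(w*xs).sum(),(w*ys).sum()])/w.sum()
meas.py:13: RuntimeWarning: invalid value encountered in cast
  u,v=np.round(uv).astype(int);g=im.max(2)[v-r:v+r+1,u-r:u+r+1].astype(float)
meas.py:13: RuntimeWarning: overflow encountered in scalar subtract
  u,v=np.round(uv).astype(int);g=im.max(2)[v-r:v+r+1,u-r:u+r+1].astype(float)
meas.py:14: RuntimeWarning: overflow encountered in scalar subtract
  w=np.clip(th-g,0,None);ys,xs=np.mgrid[v-r:v+r+1,u-r:u+r+1];return np.array([(w*xs).sum(),(w*ys).sum()])/w.sum()
  math.ceil((stop - start) / step))
Traceback (most recent call last):
  File "meas.py", line 17, in pin
    for _ in range(3): a=cent('top',A,a,3,150);b=cent('scene',B,b,4,120)
                         ~~~~^^^^^^^^^^^^^^^^^
  File "meas.py", line 14, in cent
    w=np.clip(th-g,0,None);ys,xs=np.mgrid[v-r:v+r+1,u-r:u+r+1];return np.array([(w*xs).sum(),(w*ys).sum()])/w.sum()
                                                                                 ~^~~
ValueError: operands could not be broadcast together with shapes (0,0) (7,7)
```

```bash
python3 - <<'E'
from meas import *
A=np.load('top0.npz')['im'];B=np.load('scene0.npz')['im']
a=cv2.resize(A[172:275,140:185],None,fx=5.5,fy=5.5,interpolation=cv2.INTER_CUBIC)
b=cv2.resize(B[140:240,380:450],None,fx=5.6,fy=5.6,interpolation=cv2.INTER_CUBIC)
H=566;c=np.zeros((H,a.shape[1]+b.shape[1],3),np.uint8);c[:a.shape[0],:a.shape[1]]=a;c[:b.shape[0],a.shape[1]:]=b
cv2.imwrite('pics/c4.png',c);print(c.shape,a.shape)
E
```

```text
(566, 640, 3) (566, 248, 3)
```

View pics/c4.png

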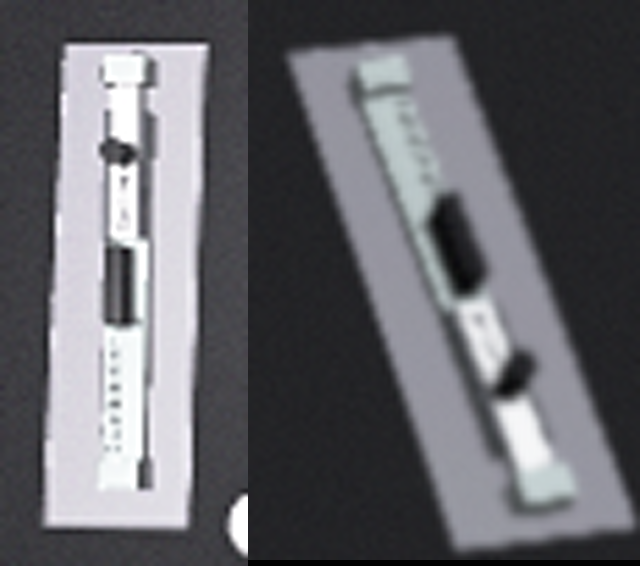

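The rule is lying along x, with its sliding jaw at the far end: the top-crop jaw ends are at (125,55) and (120,489), and the fin is at (120,286). I'll triangulate from these hand-read pixels.

```bash
python3 - <<'E'
from meas import *
f=lambda x,y,k,u,v:[[(x+.5)/k-.5+u,(y+.5)/k-.5+v]]
t=lambda x,y:f(x,y,4,205,150); s=lambda x,y:f(x,y,3.4,225,140)
for n,a,b in(('NL',t(73,279),s(410,190)),('NR',t(386,315),s(82,200)),('FL',t(117,80),s(417,383)),('FR',t(424,114),s(64,396)),('tab',t(271,100),s(241,387))):
    p,e=tri(a,b);print(n,p.round(1),round(e,1),'tray',W2T(p).round(1))
t=lambda x,y:f(x,y,5.5,140,172); s=lambda x,y:f(x-248,y,5.6,380,140)
print('tip',cast('top',t(125,55),21),cast('scene',s(548,498),21))
print('jaw',cast('top',t(120,489),21),cast('scene',s(382,57),21))
print('fin',cast('top',t(120,286),32),cast('scene',s(458,243),24),tri(t(120,286),s(458,243)))
print('knob',cast('top',t(118,150),35),cast('scene',s(515,372),32))
R=lambda a:print(a)
E
```

```text
NL [492.3 152.9  28.6] 1.5 tray [-85.2 129.2]
NR [ 459.5 -104.6   25.6] 1.9 tray [ -86.2 -130.4]
FL [659.4 117.2  29.1] 2.2 tray [ 85.  114.3]
FR [ 627.3 -139.8   25.7] 1.6 tray [  84.7 -144.7]
tab [640.8 -11.4  26.8] 2.9 tray [ 82.4 -15.6]
tip [[624.04144939 360.89526163]] [[624.58716354 360.94576784]]
jaw [[358.47408089 357.99285363]] [[358.02119989 363.19070065]]
fin [[480.1989958  356.99960093]] [[479.71344968 363.47468976]] (array([481.15316821, 360.47809415,  26.3640535 ]), np.float64(3.4492099893105475))
knob [[562.69735213 359.33599421]] [[561.27632073 362.97954583]]
```

```bash
python3 - <<'E'
from meas import *
plan([324,490,200],90)
A=np.load('top0.npz')['im']
for n,uv,z in(('beaker',(297,133),80),('bottle',(182,146),100),('jar',(189,266),50),('wr',(338,157),5),('screw',(364,272),8)): print(n,cast('top',[uv],z).round())
E
```

```text
pos [166.8 627.8 301.7] yaw_y 75.11 turn about tool z deg -14.89 unit -0.3308 shift units [-0.7494 -0.3712  0.095 ]
beaker [[767. -96.]]
bottle [[724. 276.]]
jar [[340. 258.]]
wr [[ 704. -238.]]
screw [[ 313. -312.]]
```

Call:
play_rows([
  [-0.15,-0.08,0.02,0,0,-0.1,0],
  [-0.3,-0.15,0.04,0,0,-0.2,0],
  [-0.45,-0.22,0.06,0,0,-0.33,0],
  [-0.6,-0.3,0.08,0,0,-0.33,0],
  [-0.7,-0.35,0.095,0,0,-0.33,0],
  [-0.75,-0.371,0.095,0,0,-0.331,0],
  [-0.75,-0.371,0.095,0,0,-0.331,0],
])

```text
time_s: 0.8
eef_pos: [325.3, 489.7, 278.7]
tcp_rot: [[-1.0, 0.002, -0.0], [0.002, 1.0, -0.0], [0.0, -0.0, -1.0]]
wrist_force: [-0.6, 0.7, 0.7]
opening: 93.9
finger_force: 0.0
```

```bash
python3 - <<'E'
from meas import *
plan([481,361,100],90)
E
```

```text
pos [325.3 489.7 278.7] yaw_y 89.88 turn about tool z deg -0.12 unit -0.0027 shift units [-0.6242 -0.5135  0.4028]
```

Call:
play_rows([
  [-0.15,-0.12,0.1,0,0,0,0],
  [-0.3,-0.25,0.2,0,0,0,0],
  [-0.45,-0.37,0.3,0,0,0,0],
  [-0.57,-0.47,0.37,0,0,0,0],
  [-0.624,-0.5135,0.403,0,0,-0.003,0],
  [-0.624,-0.5135,0.403,0,0,-0.003,0.4],
  [-0.624,-0.5135,0.403,0,0,-0.003,0.4],
  [-0.624,-0.5135,0.5,0,0,-0.003,0.4],
  [-0.624,-0.5135,0.6,0,0,-0.003,0.4],
  [-0.624,-0.5135,0.65,0,0,-0.003,0.4],
  [-0.624,-0.5135,0.668,0,0,-0.003,0.4],
  [-0.624,-0.5135,0.668,0,0,-0.003,0.4],
])

```text
time_s: 2.0
eef_pos: [479.9, 362.9, 112.2]
tcp_rot: [[-1.0, -0.004, 0.0], [-0.004, 1.0, 0.0], [-0.0, 0.0, -1.0]]
wrist_force: [-0.0, 1.3, 0.7]
opening: 56.3
finger_force: 0.0
```

```bash
python3 - <<'E'
from meas import *
plan([481,361,32.5],90)
B,_=env.capture('scene');b=cv2.resize(B[100:250,360:470],None,fx=4,fy=4,interpolation=cv2.INTER_CUBIC);cv2.imwrite('pics/g1.png',b)
E
```

```text
pos [479.9 362.9 112.2] yaw_y 90.22 turn about tool z deg 0.22 unit 0.0048 shift units [-0.0043 -0.0076  0.0069]
```

View pics/g1.png

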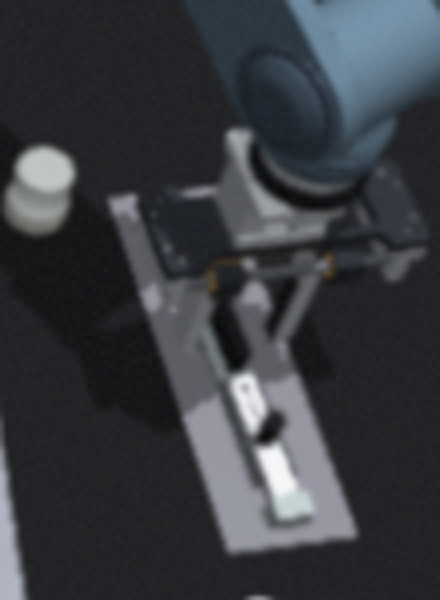

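The fingers straddle the fin in the crop, at about (235,330). I'll close and lift.

Call:
play_rows([
  [-0.004,-0.004,0.005,0,0,0.005,1],
  [-0.004,-0.004,0.005,0,0,0.005,1],
  [-0.004,-0.004,0.005,0,0,0.005,1],
  [-0.004,-0.004,0.005,0,0,0.005,1],
  [-0.004,-0.004,0.005,0,0,0.005,1],
  [-0.004,-0.004,0.005,0,0,0.005,1],
])

```text
time_s: 2.65
eef_pos: [481.4, 360.9, 110.7]
tcp_rot: [[-1.0, 0.001, -0.0], [0.001, 1.0, -0.0], [0.0, -0.0, -1.0]]
wrist_force: [0.2, 0.2, 0.9]
opening: 12.4
finger_force: 12.2
```

Call:
play_rows([
  [0,0,0,0,0,0,1],
  [0,0,-0.05,0,0,0,1],
  [0,0,-0.15,0,0,0,1],
  [0,0,-0.25,0,0,0,1],
  [0,0,-0.34,0,0,0,1],
  [0,0,-0.36,0,0,0,1],
  [0,0,-0.36,0,0,0,1],
])

```text
time_s: 3.35
eef_pos: [481.5, 361.2, 201.4]
tcp_rot: [[-1.0, 0.001, 0.001], [0.001, 1.0, 0.001], [-0.001, 0.001, -1.0]]
wrist_force: [-0.1, 0.1, -3.6]
opening: 11.9
finger_force: 30.0
```

```bash
cat >> meas.py <<'E'
def ruleplan(near,far,gap,z,rev=0,lat=0):
    n=T2W(*near);f=T2W(*far);u=(f-n)/np.linalg.norm(f-n);a=np.degrees(np.arctan2(u[1],u[0]))
    g=n+u*(7+gap+122.5+off)+np.array([-u[1],u[0]])*lat;print('rule angle',a,'fin',g);plan([*g,z],a+90)
off=0
E
python3 - <<'E'
from meas import *
s=env.state();print(s['opening'],s['finger_force'],s['wrist_force'],s['qpos'].round(2))
ruleplan((-85,130),(85,-144.7),5,100)
E
```

```text
11.91317693384695 29.991741478443146 [-0.08279729  0.12490411 -3.55411388] [ 0.46  0.24  1.76  0.    1.14 -1.11]
rule angle -65.31373905819156 fin [548.80981861  31.45917659]
pos [481.5 361.2 201.4] yaw_y 89.92 turn about tool z deg 65.23 unit 1.4496 shift units [-0.2709 -1.3186  0.093 ]
```

Call:
play_rows([
  [-0.03,-0.1,0,0,0,0.1,1],
  [-0.06,-0.2,0,0,0,0.2,1],
  [-0.09,-0.3,0,0,0,0.3,1],
  [-0.12,-0.4,0,0,0,0.4,1],
  [-0.15,-0.5,0,0,0,0.5,1],
  [-0.17,-0.6,0,0,0,0.6,1],
  [-0.2,-0.7,0,0,0,0.7,1],
  [-0.22,-0.8,0,0,0,0.8,1],
  [-0.24,-0.9,0,0,0,0.9,1],
  [-0.27,-1.0,0,0,0,1.0,1],
  [-0.27,-1.0,0,0,0,1.0,1],
])

```text
time_s: 4.45
eef_pos: [548.3, 108.6, 198.9]
tcp_rot: [[-0.703, 0.711, -0.003], [0.711, 0.703, -0.001], [0.001, -0.002, -1.0]]
wrist_force: [0.8, 0.4, -2.8]
opening: 11.9
finger_force: 30.0
```

```bash
python3 - <<'E'
from meas import *
ruleplan((-85,130),(85,-144.7),5,85)
E
```

```text
rule angle -65.31373905819156 fin [548.80981861  31.45917659]
pos [548.3 108.6 198.9] yaw_y 44.68 turn about tool z deg 19.99 unit 0.4443 shift units [-0.2208 -0.2152  0.1438]
```

Call:
play_rows([
  [-0.05,-0.05,0,0,0,0.1,1],
  [-0.1,-0.1,0,0,0,0.2,1],
  [-0.15,-0.15,0.03,0,0,0.3,1],
  [-0.2,-0.2,0.06,0,0,0.4,1],
  [-0.22,-0.215,0.1,0,0,0.444,1],
  [-0.221,-0.215,0.14,0,0,0.444,1],
  [-0.221,-0.215,0.144,0,0,0.444,1],
  [-0.221,-0.215,0.144,0,0,0.444,1],
])

```text
time_s: 5.25
eef_pos: [549.0, 34.7, 163.8]
tcp_rot: [[-0.423, 0.906, -0.002], [0.906, 0.423, 0.0], [0.001, -0.001, -1.0]]
wrist_force: [0.4, 0.2, -3.0]
opening: 11.5
finger_force: 30.0
```

```bash
python3 - <<'E'
from meas import *
ruleplan((-85,130),(85,-144.7),5,44.5)
A,_=env.capture('top');B,_=env.capture('scene')
b=cv2.resize(B[135:275,225:385],None,fx=4.9,fy=4,interpolation=cv2.INTER_CUBIC);cv2.imwrite('pics/r1.png',b)
E
```

```text
rule angle -65.31373905819156 fin [548.80981861  31.45917659]
pos [549.   34.7 163.8] yaw_y 25.04 turn about tool z deg 0.35 unit 0.0078 shift units [-0.0117 -0.0062  0.1653]
```

View pics/r1.png

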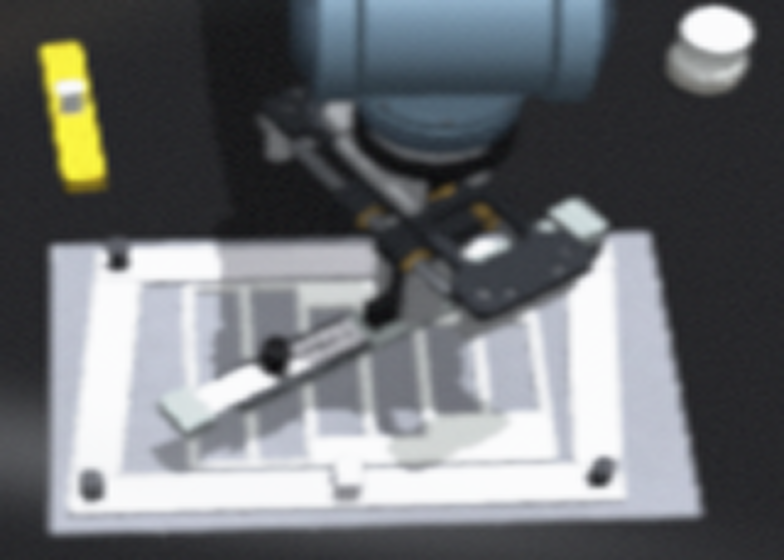

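The rule is held level over the tray, with its fixed jaw at (580,215) near the near-left pin and its tip heading for the far-right pin. I'll lower it.

Call:
play_rows([
  [-0.006,-0.003,0.04,0,0,0.004,1],
  [-0.012,-0.006,0.08,0,0,0.008,1],
  [-0.012,-0.006,0.12,0,0,0.008,1],
  [-0.012,-0.006,0.145,0,0,0.008,1],
  [-0.012,-0.006,0.155,0,0,0.008,1],
  [-0.012,-0.006,0.162,0,0,0.008,1],
  [-0.012,-0.006,0.165,0,0,0.008,1],
  [-0.012,-0.006,0.165,0,0,0.008,1],
])

```text
time_s: 6.15
eef_pos: [549.6, 30.5, 123.6]
tcp_rot: [[-0.416, 0.909, 0.001], [0.909, 0.416, -0.0], [-0.0, 0.0, -1.0]]
wrist_force: [-0.1, -0.2, -2.2]
opening: 11.8
finger_force: 30.0
```

Call:
play_rows([
  [0.004,0,0.006,0,0,0,1],
  [0.008,0,0.006,0,0,0,1],
  [0.012,0,0.006,0,0,0,1],
  [0.014,0,0.006,0,0,0,1],
  [0.014,0,0.006,0,0,0,1],
])

```text
time_s: 6.65
eef_pos: [547.9, 33.8, 122.0]
tcp_rot: [[-0.416, 0.909, 0.0], [0.909, 0.416, -0.0], [-0.0, 0.0, -1.0]]
wrist_force: [0.1, 0.2, -3.9]
opening: 11.9
finger_force: 30.0
```

Call:
play_rows([
  [0.004,0,0,0,0,0,1],
  [0.007,0,0,0,0,0,1],
  [0.007,0,0,0,0,0,1],
])

```text
time_s: 6.95
eef_pos: [547.1, 35.4, 121.9]
tcp_rot: [[-0.416, 0.909, -0.0], [0.909, 0.416, 0.0], [0.0, -0.0, -1.0]]
wrist_force: [0.3, -0.9, -3.0]
opening: 11.8
finger_force: 30.0
```

Call:
play_rows([
  [0.003,0,0,0,0,0,1],
  [0.006,0,0,0,0,0,1],
  [0.009,0,0,0,0,0,1],
  [0.009,0,0,0,0,0,1],
])

```text
time_s: 7.35
eef_pos: [547.1, 36.4, 122.5]
tcp_rot: [[-0.417, 0.909, 0.003], [0.909, 0.417, -0.003], [-0.003, 0.001, -1.0]]
wrist_force: [1.7, -5.4, -3.9]
opening: 11.7
finger_force: 30.0
```

Call:
play_rows([
  [-0.004,0,0,0,0,0,1],
  [-0.004,0,0.003,0,0,0,1],
  [-0.004,0,0.003,0,0,0,0.7],
  [-0.004,0,0.003,0,0,0,0.5],
  [-0.004,0,0.003,0,0,0,0.5],
  [-0.004,0,-0.04,0,0,0,0.5],
  [-0.004,0,-0.15,0,0,0,0.5],
  [-0.004,0,-0.3,0,0,0,0.5],
  [-0.004,0,-0.3,0,0,0,0.5],
])

```text
time_s: 8.25
eef_pos: [549.7, 36.3, 203.2]
tcp_rot: [[-0.416, 0.909, 0.011], [0.909, 0.416, -0.001], [-0.006, 0.009, -1.0]]
wrist_force: [-0.3, 0.3, 0.2]
opening: 47.1
finger_force: 0.0
```

```bash
python3 - <<'E'
from meas import *
B,_=env.capture('scene');b=cv2.resize(B[150:265,230:365],None,fx=5.5,fy=5,interpolation=cv2.INTER_CUBIC);cv2.imwrite('pics/r2.png',b)
n=T2W(-85,130);f=T2W(85,-144.7);u=(f-n)/np.linalg.norm(f-n);k=n+u*(7+122.5+80);print('knob',k,'angle',np.degrees(np.arctan2(u[1],u[0])))
plan([*k,80],24.7)
E
```

```text
knob [580.13350928 -36.68644985] angle -65.31373905819156
pos [548.4  36.4 200.5] yaw_y 24.59 turn about tool z deg -0.11 unit -0.0024 shift units [-0.3181 -0.0072  0.1711]
```

View pics/r2.png

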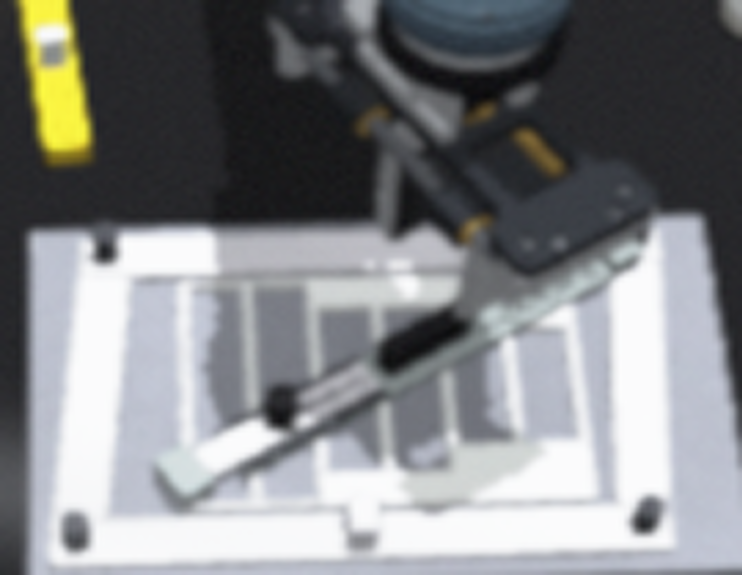

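```bash
python3 - <<'E'
from meas import *
f=lambda x,y:[[(x+.5)/5.5-.5+230,(y+.5)/5-.5+150]]
n=T2W(-85,130);g=T2W(85,-144.7);u=(g-n)/np.linalg.norm(g-n);w=np.array([-u[1],u[0]])
for nm,p,z in(('tip end mid',f(170,480),32),('tipjaw mid',f(186,470),32),('knob',f(282,403),42),('fin',f(425,342),36),('FRpin',f(75,531),26),('NRpin',f(104,243),26)):
    P=cast('scene',p,z)[0];print(nm,P.round(1),'along',((P-n)@u).round(1),'lat',((P-n)@w).round(1),W2T(P).round(1))
E
```

```text
tip end mid [608.1 -93.4] along 272.7 lat 1.8 [  60. -101.]
tipjaw mid [603.7 -85.4] along 263.6 lat 1.1 [ 54.6 -93.6]
knob [578.  -36.8] along 208.7 lat -1.9 [ 23.2 -48.5]
fin [549.6  36.4] along 130.4 lat 2.8 [-14.   20.6]
FRpin [ 626.6 -139.6] along 322.4 lat -0.8 [  84.  -144.5]
NRpin [ 458.9 -104.2] along 220.2 lat -138.4 [ -86.8 -130.1]
```

The rule lies on the diagonal to within about 2 mm. Next is the knob.

Call:
play_rows([
  [-0.1,-0.003,0.0,0,0,0,0.5],
  [-0.2,-0.005,0.0,0,0,0,0.5],
  [-0.3,-0.007,0.05,0,0,0,0.5],
  [-0.318,-0.007,0.12,0,0,-0.002,0.5],
  [-0.318,-0.007,0.2,0,0,-0.002,0.5],
  [-0.318,-0.007,0.27,0,0,-0.002,0.5],
  [-0.318,-0.007,0.289,0,0,-0.002,0.5],
  [-0.318,-0.007,0.289,0,0,-0.002,0.5],
  [-0.318,-0.007,0.289,0,0,-0.002,1],
  [-0.318,-0.007,0.289,0,0,-0.002,1],
  [-0.318,-0.007,0.289,0,0,-0.002,1],
  [-0.318,-0.007,0.289,0,0,-0.002,1],
  [-0.318,-0.007,0.289,0,0,-0.002,1],
])

```text
time_s: 9.6
eef_pos: [578.7, -36.6, 125.3]
tcp_rot: [[-0.417, 0.909, 0.002], [0.909, 0.417, -0.0], [-0.001, 0.001, -1.0]]
wrist_force: [0.9, 0.4, 1.5]
opening: 15.1
finger_force: 30.6
```

Call:
play_rows([
  [-0.03,0,-0.003,0,0,0,1],
  [-0.06,0,-0.003,0,0,0,1],
  [-0.09,0,-0.003,0,0,0,1],
  [-0.12,0,-0.003,0,0,0,1],
  [-0.15,0,-0.003,0,0,0,1],
  [-0.15,0,-0.003,0,0,0,1],
  [-0.15,0,-0.003,0,0,0,1],
])

```text
time_s: 10.3
eef_pos: [593.9, -71.1, 125.4]
tcp_rot: [[-0.417, 0.909, 0.0], [0.909, 0.417, -0.0], [-0.0, 0.0, -1.0]]
wrist_force: [-0.8, -0.4, 0.4]
opening: 15.3
finger_force: 30.5
```

Call:
play_rows([
  [-0.005,0,0,0,0,0,1],
  [-0.01,0,0,0,0,0,1],
  [-0.014,0,0,0,0,0,1],
  [-0.018,0,0,0,0,0,1],
  [-0.018,0,0,0,0,0,1],
])

```text
time_s: 10.8
eef_pos: [595.6, -74.8, 125.4]
tcp_rot: [[-0.418, 0.909, -0.0], [0.909, 0.418, -0.0], [0.0, -0.0, -1.0]]
wrist_force: [-1.1, -0.1, 0.4]
opening: 15.1
finger_force: 30.5
```

Call:
play_rows([
  [-0.003,0,0,0,0,0,1],
  [-0.006,0,0,0,0,0,1],
  [-0.008,0,0,0,0,0,1],
  [-0.008,0,0,0,0,0,1],
])

```text
time_s: 11.2
eef_pos: [596.2, -75.8, 125.3]
tcp_rot: [[-0.417, 0.909, -0.001], [0.909, 0.417, 0.002], [0.002, -0.001, -1.0]]
wrist_force: [-2.8, 4.4, 2.7]
opening: 15.6
finger_force: 30.5
```

Call:
play_rows([
  [-0.002,0,0,0,0,0,1],
  [-0.004,0,0,0,0,0,1],
  [-0.004,0,0,0,0,0,1],
])

```text
time_s: 11.5
eef_pos: [596.3, -76.0, 125.3]
tcp_rot: [[-0.417, 0.909, -0.002], [0.909, 0.417, 0.003], [0.004, -0.001, -1.0]]
wrist_force: [-3.9, 7.1, 5.7]
opening: 15.9
finger_force: 30.5
```

Both jaws are loaded, at about 8 N and a reading of about 43 mm. I'll hold briefly, push the slide back in, release and lift.

Call:
play_rows([
  [0,0,0,0,0,0,1],
  [0.004,0,0,0,0,0,1],
  [0.004,0,0,0,0,0,1],
  [0.004,0,0,0,0,0,1],
  [0.004,0,0,0,0,0,1],
  [0.03,0,0,0,0,0,1],
  [0.06,0,0,0,0,0,1],
  [0.09,0,0,0,0,0,1],
  [0.12,0,0,0,0,0,1],
  [0.15,0,0,0,0,0,1],
  [0.168,0,0,0,0,0,1],
  [0.168,0,0,0,0,0,1],
  [0.168,0,0,0,0,0,0.5],
  [0.168,0,0,0,0,0,0.5],
  [0.168,0,0,0,0,0,0.5],
  [0.168,0,-0.05,0,0,0,0.5],
  [0.168,0,-0.15,0,0,0,0.5],
  [0.168,0,-0.15,0,0,0,0.5],
])

```text
time_s: 13.3
eef_pos: [581.7, -40.0, 167.1]
tcp_rot: [[-0.417, 0.909, 0.007], [0.909, 0.417, -0.002], [-0.005, 0.006, -1.0]]
wrist_force: [0.8, 0.1, -0.5]
opening: 47.2
finger_force: 0.0
```

```bash
python3 - <<'E'
from meas import *
plan([548,36.4,43.2],24.7)
B,_=env.capture('scene');b=cv2.resize(B[150:265,230:365],None,fx=5.5,fy=5,interpolation=cv2.INTER_CUBIC);cv2.imwrite('pics/r3.png',b)
E
```

```text
pos [581.7 -40.  167.1] yaw_y 24.66 turn about tool z deg -0.04 unit -0.0008 shift units [0.3348 0.004  0.1818]
```

View pics/r3.png

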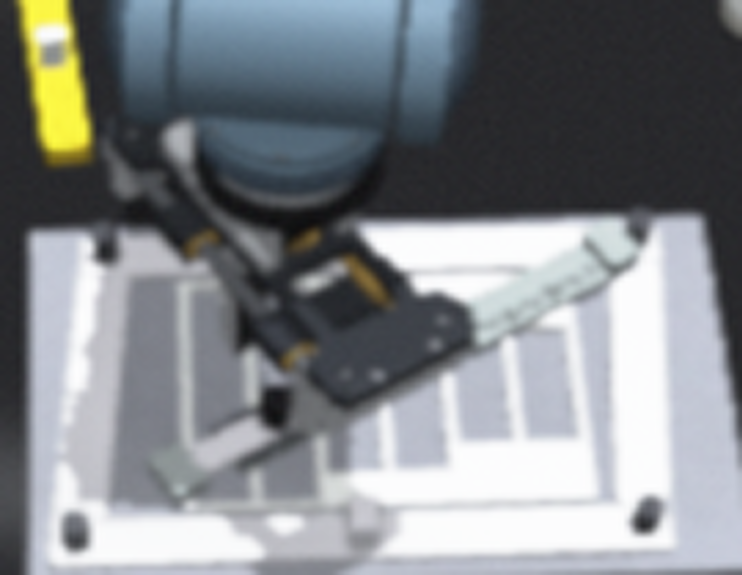

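The fixed jaw sits against the near-left pin at (640,230) and the slide is in. I'll regrip the fin.

Call:
play_rows([
  [0.1,0.0,0,0,0,0,0.5],
  [0.2,0.002,0,0,0,0,0.5],
  [0.3,0.004,0,0,0,0,0.5],
  [0.335,0.004,0.05,0,0,0,0.5],
  [0.335,0.004,0.13,0,0,0,0.5],
  [0.335,0.004,0.17,0,0,0,0.5],
  [0.335,0.004,0.18,0,0,0,0.5],
  [0.335,0.004,0.18,0,0,0,1],
  [0.335,0.004,0.18,0,0,0,1],
  [0.335,0.004,0.18,0,0,0,1],
  [0.335,0.004,0.18,0,0,0,1],
  [0.335,0.004,0.18,0,0,0,1],
  [0.335,0.004,0.18,0,0,0,1],
  [0.335,0.004,0.1,0,0,0,1],
  [0.335,0.004,0,0,0,0,1],
  [0.335,0.004,-0.1,0,0,0,1],
  [0.335,0.004,-0.13,0,0,0,1],
  [0.335,0.004,-0.13,0,0,0,1],
])

```text
time_s: 15.15
eef_pos: [545.8, 37.1, 196.3]
tcp_rot: [[-0.417, 0.909, 0.002], [0.909, 0.417, -0.0], [-0.001, 0.002, -1.0]]
wrist_force: [0.1, 0.8, -4.2]
opening: 11.5
finger_force: 30.0
```

```bash
python3 - <<'E'
from meas import *
print(env.state()['qpos'].round(2))
ruleplan((-85,-130),(85,114.7),6,90)
E
```

```text
[-0.14  0.13  1.9   0.    1.11 -0.57]
rule angle 48.145880221611925 fin [551.06652215  -3.43035592]
pos [545.8  37.1 196.3] yaw_y 24.66 turn about tool z deg 66.52 unit 1.4782 shift units [-0.1561 -0.0488  0.1133]
```

Call:
play_rows([
  [-0.015,0,0,0,0,-0.1,1],
  [-0.03,-0.01,0,0,0,-0.25,1],
  [-0.06,-0.02,0,0,0,-0.4,1],
  [-0.08,-0.03,0,0,0,-0.55,1],
  [-0.1,-0.03,0,0,0,-0.7,1],
  [-0.12,-0.04,0,0,0,-0.85,1],
  [-0.15,-0.049,0,0,0,-1,1],
  [-0.156,-0.049,0,0,0,-1,1],
])

```text
time_s: 15.95
eef_pos: [549.6, -3.7, 193.4]
tcp_rot: [[-0.937, 0.348, -0.003], [0.348, 0.937, 0.001], [0.003, -0.001, -1.0]]
wrist_force: [0.0, -0.1, -4.3]
opening: 11.7
finger_force: 30.0
```

Call:
play_rows([
  [0,0,0,0,0,-0.15,1],
  [0,0,0,0,0,-0.3,1],
  [0,0,0,0,0,-0.45,1],
  [0,0,0,0,0,-0.6,1],
  [0,0,0,0,0,-0.75,1],
  [0,0,0,0,0,-0.9,1],
  [0,0,0,0,0,-1,1],
  [0,0,0,0,0,-1,1],
])

```text
time_s: 16.75
eef_pos: [549.9, -3.0, 194.1]
tcp_rot: [[-0.91, -0.415, -0.002], [-0.415, 0.91, 0.001], [0.002, 0.001, -1.0]]
wrist_force: [0.4, -0.1, -3.5]
opening: 11.9
finger_force: 30.0
```

```bash
python3 - <<'E'
from meas import *
print(env.state()['qpos'].round(2))
ruleplan((-85,-130),(85,114.7),6,80)
E
```

```text
[-0.21  0.14  1.89  0.    1.11 -2.21]
rule angle 48.145880221611925 fin [551.06652215  -3.43035592]
pos [549.9  -3.  194.1] yaw_y 114.53 turn about tool z deg -23.61 unit -0.5247 shift units [-0.0039 -0.0037  0.1444]
```

Call:
play_rows([
  [0,0,0,0,0,-0.12,1],
  [0,0,0,0,0,-0.26,1],
  [0,0,0.02,0,0,-0.4,1],
  [-0.004,-0.004,0.06,0,0,-0.5,1],
  [-0.004,-0.004,0.11,0,0,-0.525,1],
  [-0.004,-0.004,0.142,0,0,-0.525,1],
  [-0.004,-0.004,0.144,0,0,-0.525,1],
  [-0.004,-0.004,0.144,0,0,-0.525,1],
])

```text
time_s: 17.55
eef_pos: [551.7, -3.8, 159.0]
tcp_rot: [[-0.666, -0.746, -0.001], [-0.746, 0.666, 0.0], [0.0, 0.001, -1.0]]
wrist_force: [0.7, 0.2, -4.0]
opening: 11.8
finger_force: 30.0
```

```bash
python3 - <<'E'
from meas import *
print(env.state()['qpos'].round(2))
ruleplan((-85,-130),(85,114.7),6,45)
B,_=env.capture('scene');b=cv2.resize(B[150:265,230:365],None,fx=5.5,fy=5,interpolation=cv2.INTER_CUBIC);cv2.imwrite('pics/r4.png',b)
E
```

```text
[-0.21  0.2   1.9   0.    1.04 -2.62]
rule angle 48.145880221611925 fin [551.06652215  -3.43035592]
pos [551.7  -3.8 159. ] yaw_y 138.22 turn about tool z deg 0.07 unit 0.0016 shift units [0.0006 0.0027 0.1441]
```

View pics/r4.png

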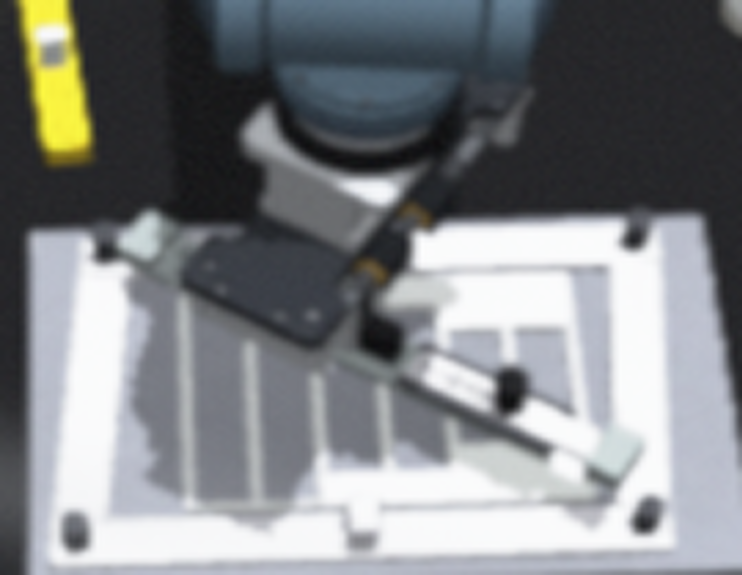

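Call:
play_rows([
  [0,0.003,0.04,0,0,0,1],
  [0,0.003,0.08,0,0,0,1],
  [0,0.003,0.11,0,0,0,1],
  [0,0.003,0.13,0,0,0,1],
  [0,0.003,0.14,0,0,0,1],
  [0,0.003,0.145,0,0,0,1],
  [0,0.003,0.145,0,0,0,1],
])

```text
time_s: 18.3
eef_pos: [551.6, -3.2, 127.2]
tcp_rot: [[-0.665, -0.747, -0.004], [-0.747, 0.665, 0.0], [0.002, 0.003, -1.0]]
wrist_force: [-16.1, 2.9, 31.0]
opening: 12.1
finger_force: 30.0
```

Call:
play_rows([
  [0.004,0,0.003,0,0,0,1],
  [0.008,0,0.003,0,0,0,1],
  [0.012,0,0.003,0,0,0,1],
  [0.016,0,0.003,0,0,0,1],
  [0.018,0,0.003,0,0,0,1],
  [0.018,0,0.003,0,0,0,1],
])

```text
time_s: 18.9
eef_pos: [550.8, -4.1, 127.1]
tcp_rot: [[-0.666, -0.746, 0.004], [-0.746, 0.666, 0.006], [-0.008, 0.001, -1.0]]
wrist_force: [-5.0, 16.5, 26.5]
opening: 12.0
finger_force: 30.0
```

Vertical contact came about 5 mm early, so something is fouling. I'll raise it and look.

Call:
play_rows([
  [0,0,-0.04,0,0,0,1],
  [0,0,-0.06,0,0,0,1],
  [0,0,-0.06,0,0,0,1],
])

```text
time_s: 19.2
eef_pos: [548.5, -7.0, 137.7]
tcp_rot: [[-0.665, -0.746, 0.001], [-0.746, 0.665, -0.0], [-0.0, -0.001, -1.0]]
wrist_force: [-0.1, 0.5, -2.7]
opening: 11.9
finger_force: 30.0
```

```bash
python3 - <<'E'
from meas import *
A,_=env.capture('top')
B,_=env.capture('scene');b=cv2.resize(B[175:265,230:365],None,fx=5.5,fy=5.5,interpolation=cv2.INTER_CUBIC);cv2.imwrite('pics/r5.png',b)
ruleplan((-85,-130),(85,114.7),6,45)
E
```

```text
rule angle 48.145880221611925 fin [551.06652215  -3.43035592]
pos [547.9  -6.9 136.7] yaw_y 138.27 turn about tool z deg 0.12 unit 0.0027 shift units [-0.019  -0.0003  0.0549]
```

View pics/r5.png

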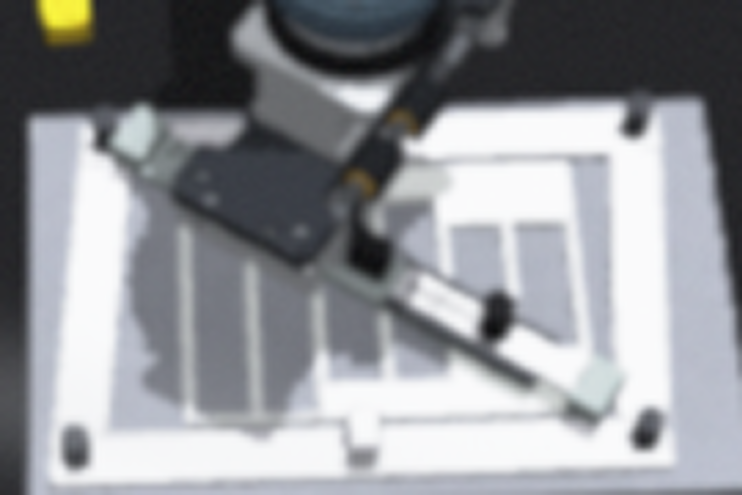

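```bash
python3 - <<'E'
from meas import *
f=lambda x,y:[[(x+.5)/5.5-.5+230,(y+.5)/5.5-.5+175]]
n=T2W(-85,-130);g=T2W(85,114.7);u=(g-n)/np.linalg.norm(g-n);w=np.array([-u[1],u[0]])
for nm,p,z in(('jaw c1',f(110,137),47),('jaw c2',f(138,103),47),('tip c1',f(622,372),47),('tip c2',f(600,408),47),('knob top',f(497,303),69),('FL',f(647,430),27),('NR',f(104,127),27)):
    P=cast('scene',p,z)[0];print(nm,P.round(1),'along',((P-n)@u).round(1),'lat',((P-n)@w).round(1))
p=pose()[0][:2];print('tcp along',(p-n)@u,(p-n)@w)
E
```

```text
jaw c1 [ 477.1 -102.9] along 12.1 lat -11.3
jaw c2 [459.9 -87.1] along 12.4 lat 12.1
tip c1 [638.8 109. ] along 277.8 lat 9.6
tip c2 [655.1  94.9] along 278.1 lat -11.9
knob top [606.7  55.9] along 216.8 lat -1.8
FL [659.8 118.3] along 298.8 lat 0.2
NR [ 457.9 -104.1] along -1.6 lat 2.2
tcp along 130.76189818957525 0.06477887704305374
```

Call:
play_rows([
  [-0.004,0,0.02,0,0,0,1],
  [-0.004,0,0.03,0,0,0,1],
  [-0.004,0,0.036,0,0,0,1],
  [-0.004,0,0.036,0,0,0,1],
])

```text
time_s: 19.7
eef_pos: [548.6, -5.9, 127.7]
tcp_rot: [[-0.665, -0.747, -0.001], [-0.747, 0.665, 0.0], [0.001, 0.001, -1.0]]
wrist_force: [-0.3, 1.0, -3.7]
opening: 11.8
finger_force: 30.0
```

```bash
python3 - <<'E'
from meas import *
s=env.state();print(s['wrist_force'],s['moment'],s['eef_pos'])
B,d=env.capture('scene');np.savez('s2.npz',im=B,d=d);b=cv2.resize(B[190:260,240:360],None,fx=6.6,fy=6.6,interpolation=cv2.INTER_CUBIC);cv2.imwrite('pics/r6.png',b)
# heights from depth near jaw and tip
m=M['scene'];P=np.array(m['pose'])
for u,v in((252,197),(254,198),(256,200),(300,230),(335,241),(340,244),(338,246)):
    o,r=ray('scene',[[u,v]]);X=o+r[0]*d[v,u];print((u,v),X.round(1))
E
```

```text
[-0.30781333  1.04210686 -3.67144926] [ 0.07851337  0.04946171 -0.1246664 ] [548.63316131  -5.93357293 127.73975069]
(252, 197) [444.9 -93.5   8.3]
(254, 198) [452.2 -88.9  13.3]
(256, 200) [472.8 -85.7  33.9]
(300, 230) [575.   14.1  23.5]
(335, 241) [616.6  98.2  15.4]
(340, 244) [636.4 104.2  34.4]
(338, 246) [639.8  98.6  31.7]
```

View pics/r6.png

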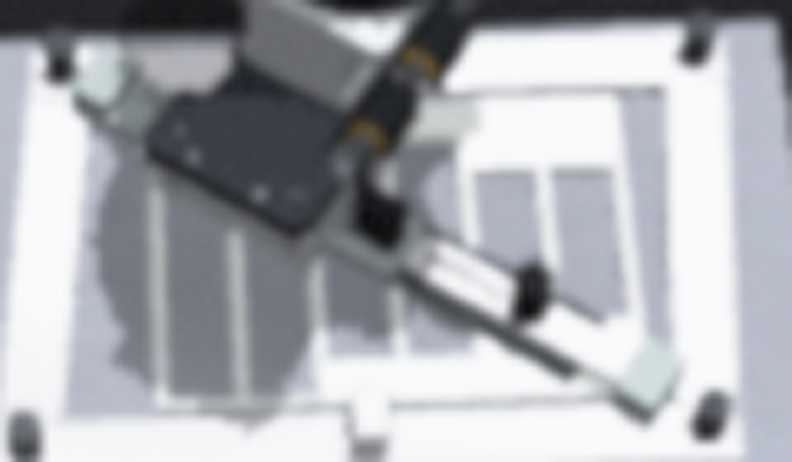

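Depth puts both jaw tops at about 34 mm, so the rule is level. It slipped about 4 mm in the grip when it slackened. I'll slide it to the near-right pin.

Call:
play_rows([
  [0.004,0,0.002,0,0,0,1],
  [0.008,0,0.003,0,0,0,1],
  [0.012,0,0.003,0,0,0,1],
  [0.016,0,0.003,0,0,0,1],
  [0.016,0,0.003,0,0,0,1],
])

```text
time_s: 20.25
eef_pos: [546.2, -9.0, 127.7]
tcp_rot: [[-0.665, -0.746, 0.0], [-0.746, 0.665, -0.0], [-0.0, -0.0, -1.0]]
wrist_force: [0.0, -1.1, -2.5]
opening: 12.0
finger_force: 30.0
```

Call:
play_rows([
  [0.004,0,0,0,0,0,1],
  [0.008,0,0,0,0,0,1],
  [0.008,0,0,0,0,0,1],
])

```text
time_s: 20.55
eef_pos: [545.1, -10.4, 127.8]
tcp_rot: [[-0.666, -0.746, 0.001], [-0.746, 0.666, 0.0], [-0.001, -0.0, -1.0]]
wrist_force: [1.4, 1.1, -3.4]
opening: 11.3
finger_force: 30.0
```

Call:
play_rows([
  [0.003,0,0,0,0,0,1],
  [0.006,0,0.001,0,0,0,1],
  [0.008,0,0.001,0,0,0,1],
  [0.008,0,0.001,0,0,0,1],
])

```text
time_s: 20.95
eef_pos: [545.0, -11.0, 128.4]
tcp_rot: [[-0.666, -0.746, 0.005], [-0.746, 0.666, 0.002], [-0.005, -0.002, -1.0]]
wrist_force: [4.0, 7.4, -2.9]
opening: 11.6
finger_force: 30.0
```

Call:
play_rows([
  [-0.004,0,0,0,0,0,1],
  [-0.004,0,0.006,0,0,0,1],
  [-0.004,0,0.006,0,0,0,0.7],
  [-0.004,0,0.006,0,0,0,0.5],
  [-0.004,0,0.006,0,0,0,0.5],
  [-0.004,0,0.006,0,0,0,0.5],
  [-0.004,0,-0.05,0,0,0,0.5],
  [-0.004,0,-0.15,0,0,0,0.5],
  [-0.004,0,-0.22,0,0,0,0.5],
  [-0.004,0,-0.22,0,0,0,0.5],
])

```text
time_s: 21.95
eef_pos: [546.1, -11.6, 186.1]
tcp_rot: [[-0.665, -0.747, 0.006], [-0.747, 0.665, -0.002], [-0.003, -0.006, -1.0]]
wrist_force: [-0.2, -0.5, 0.4]
opening: 47.1
finger_force: 0.0
```

```bash
python3 - <<'E'
from meas import *
n=T2W(-85,-130);g=T2W(85,114.7);u=(g-n)/np.linalg.norm(g-n);w=np.array([-u[1],u[0]])
B,d=env.capture('scene')
# knob & fin: dark blob pixels in depth with height 30..60 near the line
vs,us=np.mgrid[190:260,240:360];us=us.ravel();vs=vs.ravel()
o,r=ray('scene',np.c_[us,vs]);X=o+r*d[vs,us][:,None];al=(X[:,:2]-n)@u;la=(X[:,:2]-n)@w
k=B[vs,us].max(1)<70
for nm,lo,hi,z0,z1,msk in(('knob',190,235,44,60,k),('tip',250,283,29,36,~k),('jaw',0,30,29,36,~k),('bar',150,190,18,30,~k)):
    q=(al>lo)&(al<hi)&(abs(la)<20)&(X[:,2]>z0)&(X[:,2]<z1)&msk
    print(nm,q.sum(),'along',al[q].min().round(1) if q.any() else None,np.median(al[q]).round(1),al[q].max().round(1),'lat',np.median(la[q]).round(1),'z',np.median(X[q,2]).round(1))
k=n+u*212;plan([*k,50],48.15+90)
E
```

```text
knob 22 along 209.2 214.1 219.4 lat -3.4 z 53.4
tip 74 along 250.3 266.0 276.4 lat -2.4 z 31.8
jaw 60 along 0.4 16.2 27.3 lat -1.4 z 31.7
bar 124 along 150.3 169.3 189.9 lat -3.1 z 26.4
pos [545.2 -11.4 184.3] yaw_y 138.3 turn about tool z deg 0.15 unit 0.0032 shift units [-0.3452  0.0036  0.2257]
```

Call:
play_rows([
  [-0.1,0,0,0,0,0,0.5],
  [-0.2,0,0,0,0,0,0.5],
  [-0.3,0,0.02,0,0,0,0.5],
  [-0.345,0.002,0.08,0,0,0.003,0.5],
  [-0.347,0.002,0.15,0,0,0.003,0.5],
  [-0.347,0.002,0.2,0,0,0.003,0.5],
  [-0.347,0.002,0.224,0,0,0.003,0.5],
  [-0.347,0.002,0.224,0,0,0.003,0.5],
  [-0.347,0.002,0.224,0,0,0.003,1],
  [-0.347,0.002,0.224,0,0,0.003,1],
  [-0.347,0.002,0.224,0,0,0.003,1],
  [-0.347,0.002,0.224,0,0,0.003,1],
  [-0.347,0.002,0.224,0,0,0.003,1],
])

```text
time_s: 23.3
eef_pos: [602.0, 53.8, 127.0]
tcp_rot: [[-0.667, -0.745, 0.001], [-0.745, 0.667, -0.0], [-0.001, -0.001, -1.0]]
wrist_force: [0.5, -0.7, 1.2]
opening: 15.4
finger_force: 30.0
```

Call:
play_rows([
  [-0.01,0,0,0,0,0,1],
  [-0.02,0,0,0,0,0,1],
  [-0.03,0,0,0,0,0,1],
  [-0.04,0,0,0,0,0,1],
  [-0.05,0,0,0,0,0,1],
  [-0.05,0,0,0,0,0,1],
])

```text
time_s: 23.9
eef_pos: [610.7, 63.5, 126.9]
tcp_rot: [[-0.667, -0.745, 0.002], [-0.745, 0.667, 0.0], [-0.001, -0.001, -1.0]]
wrist_force: [1.1, -1.3, 4.9]
opening: 15.2
finger_force: 30.0
```

Moved 13 mm. I'll creep the last few.

Call:
play_rows([
  [-0.004,0,-0.002,0,0,0,1],
  [-0.008,0,-0.002,0,0,0,1],
  [-0.012,0,-0.002,0,0,0,1],
  [-0.012,0,-0.002,0,0,0,1],
])

```text
time_s: 24.3
eef_pos: [612.2, 65.4, 127.0]
tcp_rot: [[-0.667, -0.745, 0.001], [-0.745, 0.667, -0.0], [-0.0, -0.001, -1.0]]
wrist_force: [2.1, -1.8, 3.2]
opening: 15.8
finger_force: 30.0
```

Call:
play_rows([
  [-0.003,0,0,0,0,0,1],
  [-0.006,0,0,0,0,0,1],
  [-0.008,0,0,0,0,0,1],
  [-0.008,0,0,0,0,0,1],
])

```text
time_s: 24.7
eef_pos: [613.3, 66.7, 126.9]
tcp_rot: [[-0.667, -0.745, -0.0], [-0.745, 0.667, -0.001], [0.001, -0.0, -1.0]]
wrist_force: [0.4, -3.6, 3.6]
opening: 15.3
finger_force: 30.0
```

Call:
play_rows([
  [-0.003,0,0,0,0,0,1],
  [-0.006,0,0,0,0,0,1],
  [-0.006,0,0,0,0,0,1],
])

```text
time_s: 25.0
eef_pos: [613.6, 67.0, 126.9]
tcp_rot: [[-0.667, -0.745, -0.003], [-0.745, 0.667, -0.003], [0.004, 0.0, -1.0]]
wrist_force: [-2.2, -8.4, 6.9]
opening: 15.3
finger_force: 30.0
```

Call:
play_rows([
  [-0.002,0,0,0,0,0,1],
  [-0.004,0,0,0,0,0,1],
  [-0.004,0,0,0,0,0,1],
  [-0.004,0,0,0,0,0,1],
])

```text
time_s: 25.4
eef_pos: [613.9, 67.2, 126.9]
tcp_rot: [[-0.666, -0.746, -0.005], [-0.746, 0.666, -0.004], [0.006, 0.001, -1.0]]
wrist_force: [-3.8, -10.3, 8.4]
opening: 15.2
finger_force: 30.0
```

```bash
python3 - <<'E'
from meas import *
B,d=env.capture('scene');b=cv2.resize(B[175:265,230:365],None,fx=5.5,fy=5.5,interpolation=cv2.INTER_CUBIC);cv2.imwrite('pics/r7.png',b)
E
```

```text
(no output)
```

View pics/r7.png

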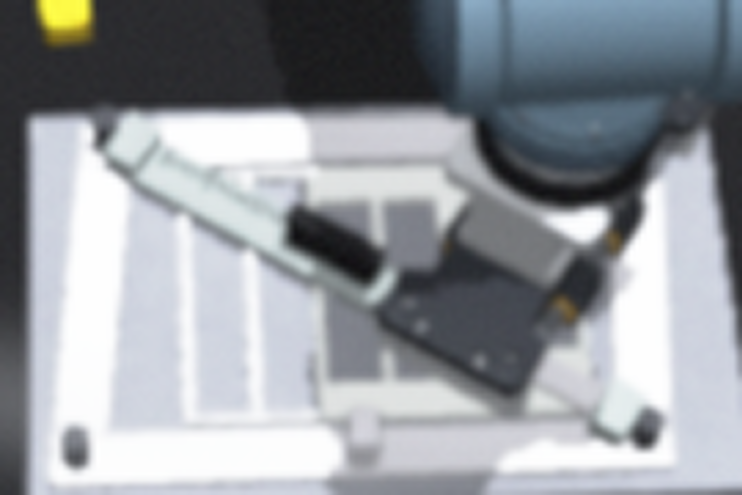

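Both jaws touch: fixed jaw at (120,132), tip at (620,415) against the far-left pin. The diagonals are about 322 and 298 mm, so the rail is about 14–15 mm off to the right. I'll push the slide in, release and regrip the fin.

Call:
play_rows([
  [0.004,0,0,0,0,0,1],
  [0.03,0,0,0,0,0,1],
  [0.05,0,0,0,0,0,1],
  [0.064,0,0,0,0,0,1],
  [0.064,0,0,0,0,0,0.5],
  [0.064,0,0,0,0,0,0.5],
  [0.064,0,0,0,0,0,0.5],
  [0.064,0,-0.05,0,0,0,0.5],
  [0.064,0,-0.15,0,0,0,0.5],
  [0.064,0,-0.22,0,0,0,0.5],
  [0.064,0,-0.22,0,0,0,0.5],
])

```text
time_s: 26.55
eef_pos: [606.0, 57.0, 185.6]
tcp_rot: [[-0.667, -0.745, 0.006], [-0.745, 0.667, -0.0], [-0.004, -0.005, -1.0]]
wrist_force: [0.5, 0.1, 0.2]
opening: 46.8
finger_force: 0.0
```

```bash
cat >> meas.py <<'E'
def ruleline(n,g):
    n=np.array(n);g=np.array(g);u=(g-n)/np.linalg.norm(g-n);w=np.array([-u[1],u[0]])
    B,d=env.capture('scene');vs,us=np.mgrid[120:275,225:460];us=us.ravel();vs=vs.ravel()
    o,r=ray('scene',np.c_[us,vs]);X=o+r*d[vs,us][:,None];return X,(X[:,:2]-n)@u,(X[:,:2]-n)@w,B[vs,us].max(1),n,u,w
E
python3 - <<'E'
from meas import *
X,al,la,g,n,u,w=ruleline(T2W(-85,-130),T2W(85,114.7))
for nm,lo,hi,z0,z1 in(('fin',80,180,40,52),('tip',250,283,29,36),('jaw',0,30,29,36)):
    q=(al>lo)&(al<hi)&(abs(la)<20)&(X[:,2]>z0)&(X[:,2]<z1)&((g<70) if nm=='fin' else True)
    print(nm,q.sum(),np.percentile(al[q],[2,50,98]).round(1),'lat',np.median(la[q]).round(1),'z',np.median(X[q,2]).round(1))
plan([*(n+u*129.5),44],138.15)
E
```

```text
fin 63 [107.8 124.1 147.4] lat -3.4 z 46.7
tip 77 [251.7 268.2 278.8] lat -0.4 z 31.5
jaw 67 [ 2.1 17.5 27.2] lat -0.8 z 31.9
pos [605.1  57.  183.7] yaw_y 138.17 turn about tool z deg 0.02 unit 0.0004 shift units [0.3488 0.0004 0.2461]
```

Call:
play_rows([
  [0.1,0,0,0,0,0,0.5],
  [0.2,0,0,0,0,0,0.5],
  [0.3,0,0.04,0,0,0,0.5],
  [0.346,0,0.12,0,0,0,0.5],
  [0.346,0,0.2,0,0,0,0.5],
  [0.346,0,0.24,0,0,0,0.5],
  [0.346,0,0.245,0,0,0,0.5],
  [0.346,0,0.245,0,0,0,1],
  [0.346,0,0.245,0,0,0,1],
  [0.346,0,0.245,0,0,0,1],
  [0.346,0,0.245,0,0,0,1],
  [0.346,0,0.245,0,0,0,1],
  [0.346,0,0.245,0,0,0,1],
  [0.346,0,0.15,0,0,0,1],
  [0.346,0,0.05,0,0,0,1],
  [0.346,0,-0.05,0,0,0,1],
  [0.346,0,-0.1,0,0,0,1],
  [0.346,0,-0.1,0,0,0,1],
])

```text
time_s: 28.4
eef_pos: [547.3, -7.7, 208.3]
tcp_rot: [[-0.667, -0.745, 0.003], [-0.745, 0.667, -0.001], [-0.001, -0.003, -1.0]]
wrist_force: [-0.1, 0.0, -3.4]
opening: 11.6
finger_force: 30.0
```

```bash
python3 - <<'E'
from meas import *
print(env.state()['qpos'].round(2),env.state()['opening'])
plan([484,364,100],89)
E
```

```text
[-0.22  0.11  1.89 -0.    1.13 -2.63] 11.605580264519274
pos [547.3  -7.7 208.3] yaw_y 138.16 turn about tool z deg 49.16 unit 1.0924 shift units [-0.9387  1.1805  0.1194]
```

Call:
play_rows([
  [-0.06,0.08,0,0,0,0.1,1],
  [-0.15,0.18,0,0,0,0.2,1],
  [-0.24,0.28,0,0,0,0.3,1],
  [-0.33,0.39,0,0,0,0.4,1],
  [-0.42,0.5,0,0,0,0.5,1],
  [-0.51,0.61,0,0,0,0.6,1],
  [-0.6,0.72,0,0,0,0.7,1],
  [-0.69,0.83,0,0,0,0.8,1],
  [-0.78,0.93,0,0,0,0.9,1],
  [-0.86,0.98,0,0,0,1,1],
  [-0.94,1,0,0,0,1,1],
  [-0.94,1,0,0,0,1,1],
])

```text
time_s: 29.6
eef_pos: [516.6, 335.7, 204.8]
tcp_rot: [[-0.998, -0.057, -0.002], [-0.057, 0.998, -0.001], [0.002, -0.001, -1.0]]
wrist_force: [-0.0, 0.5, -2.6]
opening: 11.4
finger_force: 30.0
```

```bash
python3 - <<'E'
from meas import *
print(env.state()['opening'],env.state()['wrist_force'])
plan([484,364,55],89)
E
```

```text
11.379634830636014 [-0.01310925  0.49663098 -2.59268119]
pos [516.6 335.7 204.8] yaw_y 93.28 turn about tool z deg 4.28 unit 0.0951 shift units [0.1232 0.1208 0.2873]
```

Call:
play_rows([
  [0.06,0.06,0.05,0,0,0.05,1],
  [0.123,0.121,0.15,0,0,0.095,1],
  [0.123,0.121,0.25,0,0,0.095,1],
  [0.123,0.121,0.31,0,0,0.095,1],
  [0.123,0.121,0.34,0,0,0.095,1],
  [0.123,0.121,0.355,0,0,0.095,1],
  [0.123,0.121,0.362,0,0,0.095,1],
  [0.123,0.121,0.362,0,0,0.095,1],
])

```text
time_s: 30.4
eef_pos: [485.5, 362.8, 117.2]
tcp_rot: [[-1.0, 0.02, 0.001], [0.02, 1.0, 0.001], [-0.001, 0.001, -1.0]]
wrist_force: [-0.2, -0.3, -2.8]
opening: 11.5
finger_force: 30.0
```

Call:
play_rows([
  [0,0,0.01,0,0,0,1],
  [0,0,0.018,0,0,0,1],
  [0,0,0.022,0,0,0,1],
  [0,0,0.022,0,0,0,1],
])

```text
time_s: 30.8
eef_pos: [485.4, 363.0, 111.6]
tcp_rot: [[-1.0, 0.019, 0.002], [0.019, 1.0, 0.001], [-0.002, 0.001, -1.0]]
wrist_force: [1.3, -0.2, -0.7]
opening: 12.1
finger_force: 30.0
```

Call:
play_rows([
  [0,0,0,0,0,0,0.7],
  [0,0,0,0,0,0,0.5],
  [0,0,0,0,0,0,0.5],
  [0,0,-0.05,0,0,0,0.5],
  [0,0,-0.15,0,0,0,0.5],
  [0,0,-0.3,0,0,0,0.5],
  [0,0,-0.36,0,0,0,0.5],
  [0,0,-0.36,0,0,0,0.5],
])

```text
time_s: 31.6
eef_pos: [486.1, 363.6, 204.4]
tcp_rot: [[-1.0, 0.019, 0.006], [0.019, 1.0, 0.003], [-0.006, 0.003, -1.0]]
wrist_force: [0.3, -0.3, 0.7]
opening: 46.5
finger_force: 0.0
```

```bash
python3 - <<'E'
from meas import *
plan([*T2W(85,-14.7),100],82.93)
X,al,la,g,n,u,w=ruleline((361.5,364),(484,364))
for nm,lo,hi,z0,z1 in(('fin',80,170,30,42),('tip',245,285,18,24),('jaw',-10,20,18,24)):
    q=(al>lo)&(al<hi)&(abs(la)<30)&(X[:,2]>z0)&(X[:,2]<z1)&((g<70) if nm=='fin' else True)
    if q.any():print(nm,q.sum(),np.percentile(al[q],[2,50,98]).round(1),'lat',np.median(la[q]).round(1),'z',np.median(X[q,2]).round(1))
E
```

```text
pos [486.1 363.6 204.4] yaw_y 88.89 turn about tool z deg 5.96 unit 0.1325 shift units [-0.6578 -1.4856  0.1049]
fin 70 [104.3 130.  150.2] lat -2.2 z 37.4
tip 62 [246.8 262.8 272.1] lat -3.5 z 21.3
jaw 29 [ 1.3 12.  19.4] lat 0.2 z 22.0
```

The rule is flat on the mat, with its jaw tops at 21 mm. Next is the tab.

Call:
play_rows([
  [-0.07,-0.15,0,0,0,0,0.5],
  [-0.14,-0.3,0,0,0,0.03,0.5],
  [-0.21,-0.48,0,0,0,0.06,0.5],
  [-0.3,-0.66,0,0,0,0.09,0.5],
  [-0.38,-0.84,0,0,0,0.12,0.5],
  [-0.45,-1,0,0,0,0.132,0.5],
  [-0.5,-1,0,0,0,0.132,0.5],
  [-0.5,-1,0,0,0,0.132,0.5],
])

```text
time_s: 32.45
eef_pos: [605.0, 108.9, 198.7]
tcp_rot: [[-0.992, 0.125, -0.003], [0.125, 0.992, 0.0], [0.003, -0.0, -1.0]]
wrist_force: [-0.6, -0.3, -0.1]
opening: 46.9
finger_force: 0.0
```

```bash
python3 - <<'E'
from meas import *
plan([*T2W(85,-14.7),37],82.93)
E
```

```text
pos [605.  108.9 198.7] yaw_y 82.79 turn about tool z deg -0.14 unit -0.003 shift units [-0.2142 -0.4559  0.3344]
```

Call:
play_rows([
  [-0.08,-0.15,0,0,0,0,0.5],
  [-0.15,-0.3,0,0,0,0,0.5],
  [-0.2,-0.43,0.03,0,0,0,0.5],
  [-0.214,-0.456,0.1,0,0,-0.003,0.5],
  [-0.214,-0.456,0.2,0,0,-0.003,0.5],
  [-0.214,-0.456,0.28,0,0,-0.003,0.5],
  [-0.214,-0.456,0.32,0,0,-0.003,0.5],
  [-0.214,-0.456,0.33,0,0,-0.003,0.5],
  [-0.214,-0.456,0.33,0,0,-0.003,0.5],
  [-0.214,-0.456,0.33,0,0,-0.003,1],
  [-0.214,-0.456,0.33,0,0,-0.003,1],
  [-0.214,-0.456,0.33,0,0,-0.003,1],
  [-0.214,-0.456,0.33,0,0,-0.003,1],
  [-0.214,-0.456,0.33,0,0,-0.003,1],
])

```text
time_s: 33.85
eef_pos: [644.1, -10.5, 119.0]
tcp_rot: [[-0.993, 0.12, 0.0], [0.12, 0.993, -0.003], [-0.001, -0.003, -1.0]]
wrist_force: [-1.3, -5.4, 1.3]
opening: 13.9
finger_force: 30.0
```

```bash
python3 - <<'E'
from meas import *
s=env.state();print(s['opening'],s['finger_force'],W2T(s['eef_pos']));plan([*T2W(85,0),37],82.93)
E
```

```text
13.861011263927724 29.999625384807587 [ 85.49035015 -14.25686275]
pos [644.1 -10.5 119. ] yaw_y 83.1 turn about tool z deg 0.17 unit 0.0039 shift units [0.0018 0.0571 0.0157]
```

Call:
play_rows([
  [0,0.02,0,0,0,0,1],
  [0,0.04,0,0,0,0,1],
  [0,0.057,0,0,0,0,1],
  [0,0.059,0,0,0,0,1],
  [0,0.059,0,0,0,0,1],
  [0,0.059,0,0,0,0,1],
])

```text
time_s: 34.45
eef_pos: [645.8, 3.3, 118.9]
tcp_rot: [[-0.993, 0.12, -0.0], [0.12, 0.993, -0.004], [-0.0, -0.004, -1.0]]
wrist_force: [-1.6, -7.5, 1.3]
opening: 13.7
finger_force: 30.0
```

```bash
python3 - <<'E'
from meas import *
s=env.state();print(s['opening'],s['wrist_force'],W2T(s['eef_pos']));plan([*T2W(85,0),37],82.93)
E
```

```text
13.68801084413941 [-1.61295183 -7.53185313  1.28041029] [85.50927334 -0.35662241]
pos [645.8   3.3 118.9] yaw_y 83.08 turn about tool z deg 0.15 unit 0.0034 shift units [0.002  0.0015 0.0157]
```

Call:
play_rows([
  [0,0.001,0,0,0,0,1],
  [0,0.001,0,0,0,0,1],
  [0,0.001,0,0,0,0,0.5],
  [0,0.001,0,0,0,0,0.5],
  [0,0.001,0,0,0,0,0.5],
  [0,0.001,-0.05,0,0,0,0.5],
  [0,0.001,-0.2,0,0,0,0.5],
  [0,0.001,-0.35,0,0,0,0.5],
  [-0.05,-0.15,-0.35,0,0,0,0.5],
  [-0.1,-0.3,-0.35,0,0,0,0.5],
  [-0.1,-0.45,-0.35,0,0,0,0.5],
  [-0.1,-0.6,-0.35,0,0,0,0.5],
  [-0.1,-0.8,-0.35,0,0,0,0.5],
  [-0.1,-1,-0.35,0,0,0,0.5],
  [-0.1,-1,-0.35,0,0,0,0.5],
])

```text
time_s: 35.95
eef_pos: [639.7, -251.4, 207.3]
tcp_rot: [[-0.992, 0.126, 0.002], [0.126, 0.992, -0.002], [-0.002, -0.002, -1.0]]
wrist_force: [0.6, 1.2, -0.4]
opening: 46.8
finger_force: 0.0
```

```bash
cat >> meas.py <<'E'
def fullcloud(n,box):
    im,d=env.capture(n);x0,x1,y0,y1=box;vs,us=np.mgrid[y0:y1,x0:x1];us=us.ravel();vs=vs.ravel()
    o,r=ray(n,np.c_[us,vs]);return o+r*d[vs,us][:,None],im[vs,us]
def pins():
    for cam,box in(('top',(205,325,155,245)),('scene',(228,375,185,275))):
        X,c=fullcloud(cam,box);T=(X[:,:2]-C)@Rt
        for nm,p in dict(NL=(-85,130),NR=(-85,-130),FL=(85,130),FR=(85,-130),tab=(85,0)).items():
            q=(abs(T-p)<[16,22]).all(1)&(X[:,2]>33)&(X[:,2]<44);print(cam,nm,q.sum(),T[q].mean(0).round(1) if q.any() else '')
def holders():
    for cam,box in(('top',(315,420,150,260)),('scene',(100,235,170,290))):
        X,c=fullcloud(cam,box);q=(c.min(1)>100)&(X[:,2]>8)&(X[:,2]<60)
        m=np.zeros((box[3]-box[2],box[1]-box[0]),np.uint8).ravel();m[q]=1;m=m.reshape(box[3]-box[2],-1)
        for ce,st,l in blobs(m,60):
            P=X[l.ravel()];t=P[P[:,2]>27];b=P[(P[:,2]<22)];r=cv2.minAreaRect(b[:,:2].astype(np.float32))
            w,h=r[1];a=r[2]+(90 if h>w else 0)
            print(cam,st[:4],'rect',np.round(r[0],1),np.round(r[1],1),'axis',round((a+90)%180-90,1),'tab',len(t),t.mean(0).round(1) if len(t) else '')
E
python3 - <<'E'
from meas import *
pins();holders()
E
```

```text
top NL 15 [-86.3 128.5]
top NR 0 
top FL 14 [ 82.8 127.9]
top FR 13 [  82.6 -131.5]
top tab 26 [83.3 -2.4]
scene NL 22 [-83.2 130.7]
scene NR 22 [ -82.6 -128.4]
scene FL 22 [ 85.5 129.7]
scene FR 27 [  87.1 -129. ]
scene tab 45 [86.9  0.7]
top [68 31  9 19] rect [ 586.7 -398.4] [23.4 60.2] axis -9.3 tab 21 [ 585.9 -397.5   40.5]
top [48 40 11 19] rect [ 551.  -331.1] [55.5 23.4] axis 17.9 tab 3 [ 580.2 -327.9   37.9]
top [26 70 10 25] rect [ 444.  -259.8] [17.4 84.6] axis -22.5 tab 12 [ 449.1 -254.    42. ]
scene [94 69 10 35] rect [ 601.9 -250.5] [23.  97.4] axis -2.7 tab 39 [ 591.1 -249.6   39.3]
scene [60 70 22 36] rect [ 591.8 -320.8] [105.1  21.9] axis 16.0 tab 41 [ 585.5 -322.4   38.8]
scene [34 77 13 24] rect [ 586.9 -396.2] [24.4 63.6] axis -9.3 tab 38 [ 589.3 -396.1   39.4]
```

The frame is square: the far-left pin's tray y is about 129. Starting with the long holder at about (589.5, -250.5).

```bash
python3 - <<'E'
from meas import *
plan([589.5,-250.5,60],87.8);plan([589.5,-250.5,37],87.8)
E
```

```text
pos [ 640.6 -244.6  206.3] yaw_y 83.14 turn about tool z deg -4.66 unit -0.1035 shift units [ 0.2003 -0.0478  0.2731]
pos [ 640.6 -244.6  206.3] yaw_y 83.14 turn about tool z deg -4.66 unit -0.1035 shift units [ 0.2004 -0.0478  0.3651]
```

Call:
play_rows([
  [0.1,-0.03,0.05,0,0,-0.05,0.55],
  [0.2,-0.048,0.1,0,0,-0.1035,0.55],
  [0.2,-0.048,0.2,0,0,-0.1035,0.55],
  [0.2,-0.048,0.27,0,0,-0.1035,0.55],
  [0.2,-0.048,0.27,0,0,-0.1035,0.55],
  [0.2,-0.048,0.27,0,0,-0.1035,0.55],
])

```text
time_s: 36.75
eef_pos: [590.0, -251.0, 138.6]
tcp_rot: [[-0.999, 0.038, 0.0], [0.038, 0.999, 0.0], [-0.0, 0.0, -1.0]]
wrist_force: [0.7, -0.5, -0.3]
opening: 42.1
finger_force: 0.0
```

```bash
python3 - <<'E'
from meas import *
plan([589.5,-250.5,37.5],87.8);holders()
E
```

```text
pos [ 590.  -251.   138.6] yaw_y 87.82 turn about tool z deg 0.02 unit 0.0004 shift units [0.0021 0.0018 0.0924]
top [67 31 10 19] rect [ 585.8 -398.5] [23.4 61.2] axis -9.6 tab 21 [ 586. -398.   38.]
scene [94 64 10 40] rect [ 595.6 -249.8] [ 22.4 108.5] axis -2.4 tab 36 [ 590.7 -249.4   39.9]
scene [59 67 23 38] rect [ 588.4 -321.8] [114.4  22. ] axis 16.1 tab 39 [ 585.2 -322.3   39.3]
scene [34 77 13 24] rect [ 587.8 -396.7] [24.6 64.2] axis -9.9 tab 42 [ 589.4 -395.7   38.4]
scene [121 109  13  11] rect [ 688.4 -188.3] [22.2 30.8] axis -22.9 tab 0
```

Call:
play_rows([
  [0.002,0.002,0.05,0,0,0,0.55],
  [0.002,0.002,0.085,0,0,0,0.55],
  [0.002,0.002,0.092,0,0,0,0.55],
  [0.002,0.002,0.092,0,0,0,0.55],
  [0.002,0.002,0.092,0,0,0,1],
  [0.002,0.002,0.092,0,0,0,1],
  [0.002,0.002,0.092,0,0,0,1],
  [0.002,0.002,0.092,0,0,0,1],
  [0.002,0.002,0.092,0,0,0,1],
  [0.002,0.002,0.05,0,0,0,1],
  [0.002,0.002,-0.05,0,0,0,1],
  [0.002,0.002,-0.12,0,0,0,1],
  [0.002,0.002,-0.12,0,0,0,1],
])

```text
time_s: 38.15
eef_pos: [590.4, -252.2, 172.2]
tcp_rot: [[-0.999, 0.039, 0.006], [0.039, 0.999, -0.004], [-0.006, -0.003, -1.0]]
wrist_force: [0.3, -0.2, -2.1]
opening: 13.8
finger_force: 30.0
```

```bash
cat >> meas.py <<'E'
def lane(y,x=0,z=60): plan([*T2W(x,y),z],82.93)
def held():
    "bar rect of what hangs under the gripper, from the scene view"
    p=pose()[0];X,c=fullcloud('scene',(60,470,100,330));zb=p[2]-78-37.5
    r=np.hypot(*(X[:,:2]-p[:2]).T);q=(r<75)&(X[:,2]>zb+8)&(X[:,2]<zb+20)&(c.min(1)>110)&(c.max(1)-c.min(1)<40)
    if q.sum()>10:
        R=cv2.minAreaRect(X[q][:,:2].astype(np.float32));print('held',q.sum(),R,'z',np.percentile(X[q,2],[50,95]).round(1),'tcp',p.round(1))
E
python3 - <<'E'
from meas import *
s=env.state();print(s['opening'],s['wrist_force']);held();lane(-77.5,z=70)
E
```

```text
13.827940601563606 [ 0.33858549 -0.18352067 -2.1285118 ]
held 210 ((593.4309692382812, -251.3291473388672), (21.629844665527344, 120.61388397216797), 87.91725158691406) z [74.  76.2] tcp [ 590.4 -252.2  172.2]
pos [ 589.6 -251.7  170.3] yaw_y 87.74 turn about tool z deg 4.81 unit 0.1069 shift units [0.1825 0.7495 0.0872]
```

Call:
play_rows([
  [0.03,0.12,0,0,0,0.02,1],
  [0.06,0.25,0,0,0,0.04,1],
  [0.09,0.38,0,0,0,0.06,1],
  [0.12,0.5,0,0,0,0.08,1],
  [0.15,0.63,0,0,0,0.1,1],
  [0.18,0.73,0.03,0,0,0.107,1],
  [0.1825,0.75,0.08,0,0,0.107,1],
  [0.1825,0.75,0.087,0,0,0.107,1],
  [0.1825,0.75,0.087,0,0,0.107,1],
  [0.1825,0.75,0.087,0,0,0.107,1],
])

```text
time_s: 39.2
eef_pos: [551.1, -63.2, 146.7]
tcp_rot: [[-0.992, 0.124, 0.0], [0.124, 0.992, -0.0], [-0.0, -0.0, -1.0]]
wrist_force: [0.2, -0.5, -1.3]
opening: 13.4
finger_force: 30.0
```

```bash
python3 - <<'E'
from meas import *
held();lane(-77.5,z=47)
E
```

```text
held 235 ((554.9310913085938, -60.945438385009766), (20.27870750427246, 121.09276580810547), 80.99015045166016) z [47.3 50.4] tcp [551.1 -63.2 146.7]
pos [551.2 -63.2 147. ] yaw_y 82.85 turn about tool z deg -0.08 unit -0.0019 shift units [-0.0008  0.0021  0.0879]
```

Call:
play_rows([
  [0,0.002,0.03,0,0,-0.002,1],
  [0,0.002,0.06,0,0,-0.002,1],
  [0,0.002,0.075,0,0,-0.002,1],
  [0,0.002,0.085,0,0,-0.002,1],
  [0,0.002,0.09,0,0,-0.002,1],
  [0,0.002,0.09,0,0,-0.002,1],
])

```text
time_s: 39.85
eef_pos: [550.7, -61.5, 124.1]
tcp_rot: [[-0.993, 0.122, -0.0], [0.122, 0.993, 0.0], [0.0, 0.0, -1.0]]
wrist_force: [0.2, 0.2, -1.1]
opening: 13.6
finger_force: 30.0
```

It went straight into the lane. Release, lift, and on to the second long holder.

Call:
play_rows([
  [0,0,0.002,0,0,0,0.72],
  [0,0,0.002,0,0,0,0.72],
  [0,0,0.002,0,0,0,0.72],
  [0,0,-0.06,0,0,0,0.72],
  [0,0,-0.18,0,0,0,0.6],
  [0,0,-0.25,0,0,0,0.55],
  [0,-0.1,-0.25,0,0,0,0.55],
  [0,-0.25,-0.25,0,0,0,0.55],
  [0,-0.25,-0.25,0,0,0,0.55],
])

```text
time_s: 40.75
eef_pos: [543.5, -126.6, 188.7]
tcp_rot: [[-0.992, 0.125, 0.003], [0.125, 0.992, -0.002], [-0.003, -0.002, -1.0]]
wrist_force: [0.3, 0.2, 0.0]
opening: 42.3
finger_force: 0.0
```

```bash
cat >> meas.py <<'E'
def loaded():
    X,c=fullcloud('scene',(228,375,185,275));T=(X[:,:2]-C)@Rt
    for y in(77.5,46.5,15.5,-15.5,-46.5,-77.5):
        q=(abs(T[:,1]-y)<15)&(abs(T[:,0])<68)&(X[:,2]>19)&(X[:,2]<28);t=(abs(T[:,1]-y)<15)&(abs(T[:,0])<20)&(X[:,2]>45)&(X[:,2]<55)
        if q.sum()>15: r=cv2.minAreaRect(T[q].astype(np.float32));print('lane',y,q.sum(),np.round(r[0],1),np.round(r[1],1),round(r[2],1),'z',np.median(X[q,2]).round(1),'tabtop',T[t].mean(0).round(1) if t.any() else '')
E
python3 - <<'E'
from meas import *
loaded();holders();plan([584.5,-323.5,60],106)
E
```

```text
lane -77.5 293 [  0.7 -77.3] [122.7  27.4] 0.1 z 24.4 tabtop [  1.9 -74.6]
top [42 24 24 36] rect [ 585.4 -340.3] [125.2  60.6] axis 14.4 tab 35 [ 570.  -339.9   40.2]
top [26 68 10 27] rect [ 449.6 -254.1] [19.3 89.8] axis -10.9 tab 14 [ 449.1 -253.2   41.1]
scene [51  0 18 18] rect [ 346.9 -341.5] [ 9.4 70.5] axis -44.3 tab 0 
scene [87 22 13 30] rect [ 453.5 -253.1] [22.8 94.3] axis -11.2 tab 39 [ 454.9 -252.7   37.6]
scene [50 62 31 44] rect [ 587.5 -340.9] [123.4  59.9] axis 14.6 tab 73 [ 574.  -340.    39.4]
scene [121 108  14  12] rect [ 687.4 -188.1] [22.3 37.6] axis -30.7 tab 0 
pos [ 543.3 -123.4  187.4] yaw_y 82.99 turn about tool z deg -23.01 unit -0.5113 shift units [-0.2613 -0.7745  0.1975]
```

The first holder is seated at tray (0.7, -77.3). A holder has been knocked so that two blobs now merge, so I'll spend my last picture on that.

```bash
python3 - <<'E'
from meas import *
B,d=env.capture('scene');b=cv2.resize(B[185:290,100:240],None,fx=5.5,fy=5.5,interpolation=cv2.INTER_CUBIC);cv2.imwrite('pics/k1.png',b)
E
```

```text
(no output)
```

View pics/k1.png

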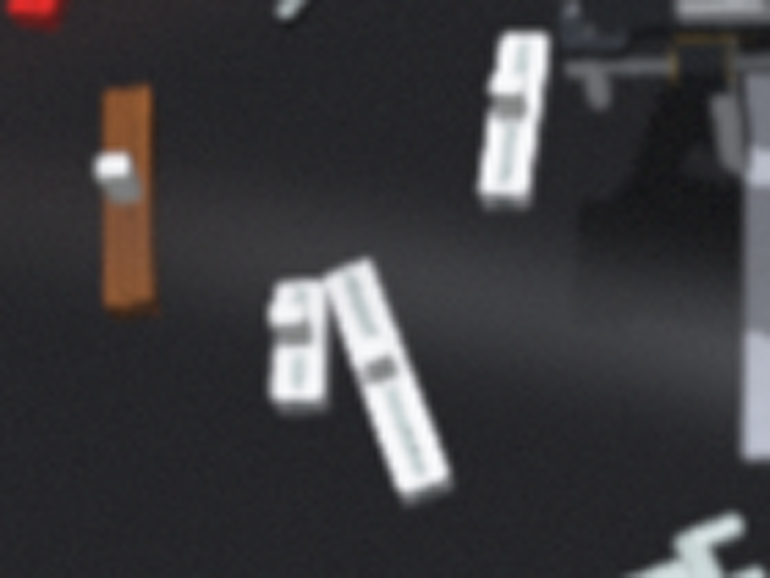

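The knocked holder is the short one, now at crop (298,345) beside the long one's near end (tab at (380,368)). The middle holder is at (515,120). I'll separate them by their tab points.

```bash
cat >> meas.py <<'E'
def tabs():
    for cam,box in(('top',(315,420,150,260)),('scene',(130,235,170,290))):
        X,c=fullcloud(cam,box);q=(X[:,2]>28)&(X[:,2]<46)&(c.max(1)-c.min(1)<45)&(c.min(1)>60)
        m=q.reshape(box[3]-box[2],-1)
        for ce,st,l in blobs(m,6):
            P=X[l.ravel()]
            b=(np.hypot(*(X[:,:2]-P[:,:2].mean(0)).T)<31)&(X[:,2]>10)&(X[:,2]<20)&(c.min(1)>100)
            print(cam,'tab',len(P),P.mean(0).round(1),'xy range',P[:,:2].min(0).round(),P[:,:2].max(0).round())
def bar(cx,cy,ax,L):
    "refit of one holder's axis from its top-face points"
    for cam,box in(('top',(315,420,150,260)),('scene',(130,235,170,290))):
        X,c=fullcloud(cam,box);a=np.radians(ax);u=np.array([np.cos(a),np.sin(a)]);w=np.array([-u[1],u[0]]);D=X[:,:2]-[cx,cy]
        q=(abs(D@u)<L/2+8)&(abs(D@w)<16)&(X[:,2]>11)&(X[:,2]<21)&(c.min(1)>95)
        if q.sum()<15: continue
        Y=X[q][:,:2];r=cv2.minAreaRect(Y.astype(np.float32));w2,h2=r[1];A=r[2]+(90 if h2>w2 else 0)
        vx,vy,_,_=cv2.fitLine(Y.astype(np.float32),cv2.DIST_HUBER,0,.01,.01).ravel()
        print(cam,q.sum(),'centre',np.round(r[0],1),np.round(r[1],1),'axis',round((A+90)%180-90,1),'line',round(np.degrees(np.arctan2(vy,vx)),1))
E
python3 - <<'E'
from meas import *
tabs();bar(584.5,-323.5,16,120);bar(570,-362,-4,60)
E
```

```text
top tab 17 [ 581.1 -320.4   40.7] xy range [ 577. -329.] [ 585. -314.]
top tab 20 [ 557.  -360.4   38.7] xy range [ 553. -367.] [ 562. -353.]
top tab 16 [ 466.1 -439.6   40.7] xy range [ 461. -447.] [ 471. -433.]
top tab 13 [ 449.1 -253.4   39.4] xy range [ 444. -258.] [ 454. -249.]
scene tab 33 [ 454.4 -252.9   38.7] xy range [ 447. -261.] [ 460. -246.]
scene tab 32 [ 561.4 -359.6   39.5] xy range [ 555. -366.] [ 567. -354.]
scene tab 37 [ 584.9 -322.    39.1] xy range [ 577. -329.] [ 590. -315.]
top 214 centre [ 583.3 -324.8] [121.2  30.3] axis 15.9 line 17.6
scene 337 centre [ 584.  -324.1] [122.9  28.9] axis 16.9 line 15.8
top 87 centre [ 562.1 -358.5] [24.6 55.4] axis -1.6 line -6.7
scene 140 centre [ 561.6 -358.6] [22.7 58.5] axis -6.2 line -11.7
```

Short holder: (560, -360), axis about -5°. I'll take it first.

```bash
python3 - <<'E'
from meas import *
plan([560,-359.8,70],85)
E
```

```text
pos [ 543.1 -123.   186.6] yaw_y 83.06 turn about tool z deg -1.94 unit -0.0431 shift units [-0.1814 -0.9321  0.1541]
```

Call:
play_rows([
  [-0.03,-0.15,0,0,0,-0.01,0.66],
  [-0.06,-0.33,0,0,0,-0.02,0.66],
  [-0.1,-0.52,0,0,0,-0.03,0.66],
  [-0.14,-0.7,0.03,0,0,-0.04,0.66],
  [-0.17,-0.86,0.08,0,0,-0.043,0.66],
  [-0.181,-0.932,0.13,0,0,-0.043,0.66],
  [-0.181,-0.932,0.154,0,0,-0.043,0.66],
  [-0.181,-0.932,0.154,0,0,-0.043,0.66],
  [-0.181,-0.932,0.154,0,0,-0.043,0.66],
])

```text
time_s: 42.15
eef_pos: [559.9, -358.9, 148.2]
tcp_rot: [[-0.996, 0.087, -0.0], [0.087, 0.996, 0.001], [0.0, 0.001, -1.0]]
wrist_force: [0.4, -0.7, -0.2]
opening: 31.6
finger_force: 0.0
```

```bash
python3 - <<'E'
from meas import *
plan([560,-359.8,37.5],85)
E
```

```text
pos [ 559.9 -358.9  148.2] yaw_y 85.03 turn about tool z deg 0.03 unit 0.0006 shift units [-0.0007 -0.0037  0.131 ]
```

Call:
play_rows([
  [0,-0.004,0.06,0,0,0,0.66],
  [0,-0.004,0.11,0,0,0,0.66],
  [0,-0.004,0.13,0,0,0,0.66],
  [0,-0.004,0.13,0,0,0,0.66],
  [0,-0.004,0.13,0,0,0,1],
  [0,-0.004,0.13,0,0,0,1],
  [0,-0.004,0.13,0,0,0,1],
  [0,-0.004,0.13,0,0,0,1],
  [0,-0.004,0.13,0,0,0,1],
  [0,-0.004,0.08,0,0,0,1],
  [0,-0.004,0,0,0,0,1],
  [0,-0.004,-0.1,0,0,0,1],
  [0,-0.004,-0.1,0,0,0,1],
])

```text
time_s: 43.45
eef_pos: [561.2, -362.8, 177.9]
tcp_rot: [[-0.996, 0.088, 0.006], [0.088, 0.996, -0.005], [-0.006, -0.005, -1.0]]
wrist_force: [0.7, -0.3, -0.7]
opening: 13.6
finger_force: 30.0
```

```bash
python3 - <<'E'
from meas import *
s=env.state();print(s['opening'],s['wrist_force']);held();lane(77.5,z=75)
E
```

```text
13.646719065747433 [ 0.7470909  -0.26252769 -0.70242111]
held 89 ((563.855712890625, -361.77166748046875), (19.126707077026367, 57.49014663696289), 86.42695617675781) z [79.4 81.7] tcp [ 561.2 -362.8  177.9]
pos [ 560.4 -362.1  175.6] yaw_y 84.95 turn about tool z deg 2.02 unit 0.0448 shift units [0.1197 1.8096 0.085 ]
```

Call:
play_rows([
  [0.01,0.12,-0.03,0,0,0,1],
  [0.02,0.27,-0.06,0,0,0.01,1],
  [0.03,0.43,-0.08,0,0,0.02,1],
  [0.04,0.6,-0.08,0,0,0.03,1],
  [0.05,0.77,-0.08,0,0,0.04,1],
  [0.06,0.9,-0.08,0,0,0.045,1],
  [0.06,1,-0.08,0,0,0.045,1],
  [0.06,1,-0.08,0,0,0.045,1],
])

```text
time_s: 44.3
eef_pos: [565.8, -108.0, 191.5]
tcp_rot: [[-0.993, 0.12, -0.003], [0.12, 0.993, 0.002], [0.003, 0.001, -1.0]]
wrist_force: [0.9, -0.6, -1.0]
opening: 13.6
finger_force: 30.0
```

```bash
python3 - <<'E'
from meas import *
s=env.state();print(s['opening']);lane(77.5,z=70)
E
```

```text
13.588949801320243
pos [ 565.8 -108.   191.5] yaw_y 83.13 turn about tool z deg 0.2 unit 0.0045 shift units [0.0757 0.7927 0.1752]
```

Call:
play_rows([
  [0.01,0.15,0,0,0,0,1],
  [0.03,0.3,0,0,0,0,1],
  [0.05,0.47,0,0,0,0,1],
  [0.06,0.62,0,0,0,0,1],
  [0.07,0.74,0.05,0,0,0.004,1],
  [0.076,0.793,0.12,0,0,0.004,1],
  [0.076,0.793,0.17,0,0,0.004,1],
  [0.076,0.793,0.175,0,0,0.004,1],
  [0.076,0.793,0.175,0,0,0.004,1],
])

```text
time_s: 45.2
eef_pos: [572.2, 86.8, 148.8]
tcp_rot: [[-0.992, 0.128, -0.001], [0.128, 0.992, -0.0], [0.001, -0.0, -1.0]]
wrist_force: [0.4, 0.4, -1.2]
opening: 13.5
finger_force: 30.0
```

```bash
python3 - <<'E'
from meas import *
held();lane(77.5,z=46)
E
```

```text
held 101 ((574.8805541992188, 88.05508422851562), (22.89771270751953, 60.748538970947266), 84.26145935058594) z [49.3 52.5] tcp [572.2  86.8 148.8]
pos [572.6  86.8 149.6] yaw_y 82.65 turn about tool z deg -0.28 unit -0.0062 shift units [0.0106 0.016  0.1025]
```

Call:
play_rows([
  [0.008,0.012,0.03,0,0,-0.006,1],
  [0.01,0.014,0.04,0,0,-0.006,1],
  [0.01,0.014,0.04,0,0,-0.006,1],
  [0.01,0.014,0.04,0,0,-0.006,1],
])

```text
time_s: 45.65
eef_pos: [570.3, 91.8, 139.5]
tcp_rot: [[-0.993, 0.122, 0.0], [0.122, 0.993, -0.0], [-0.0, -0.0, -1.0]]
wrist_force: [-0.5, 0.6, -1.5]
opening: 14.0
finger_force: 30.0
```

```bash
python3 - <<'E'
from meas import *
lane(77.5,z=46)
E
```

```text
pos [570.3  91.8 139.5] yaw_y 83.01 turn about tool z deg 0.08 unit 0.0017 shift units [-0.0014 -0.0025  0.062 ]
```

Call:
play_rows([
  [-0.002,-0.003,0.02,0,0,0,1],
  [-0.002,-0.003,0.04,0,0,0,1],
  [-0.002,-0.003,0.055,0,0,0,1],
  [-0.002,-0.003,0.062,0,0,0,1],
  [-0.002,-0.003,0.062,0,0,0,1],
])

```text
time_s: 46.15
eef_pos: [570.6, 91.1, 124.1]
tcp_rot: [[-0.993, 0.122, -0.001], [0.122, 0.993, -0.0], [0.001, -0.0, -1.0]]
wrist_force: [-1.6, 0.7, 3.0]
opening: 13.8
finger_force: 30.0
```

Call:
play_rows([
  [0,0,0,0,0,0,0.72],
  [0,0,0,0,0,0,0.72],
  [0,0,0,0,0,0,0.72],
  [0,0,-0.06,0,0,0,0.72],
  [0,0,-0.18,0,0,0,0.66],
  [0,0,-0.26,0,0,0,0.66],
  [0,-0.15,-0.26,0,0,-0.1,0.66],
  [0,-0.33,-0.26,0,0,-0.2,0.66],
  [0,-0.5,-0.26,0,0,-0.3,0.66],
  [0,-0.68,-0.26,0,0,-0.4,0.66],
  [0,-0.85,-0.26,0,0,-0.5,0.66],
  [0,-1,-0.26,0,0,-0.5,0.66],
  [0,-1,-0.26,0,0,-0.5,0.66],
])

```text
time_s: 47.45
eef_pos: [540.2, -161.0, 190.5]
tcp_rot: [[-0.965, -0.263, 0.002], [-0.263, 0.965, -0.002], [-0.002, -0.002, -1.0]]
wrist_force: [-0.3, 0.6, -0.3]
opening: 31.8
finger_force: 0.0
```

```bash
python3 - <<'E'
from meas import *
loaded();bar(584,-323.5,16,120);tabs();plan([583.5,-323,70],106.2)
E
```

```text
lane 77.5 131 [ 2.8 80.3] [ 25.8 112.5] 85.4 z 24.6 tabtop [ 3.4 79.7]
lane -77.5 289 [  1.9 -75.3] [121.8  28.1] 3.6 z 24.7 tabtop [  1.7 -74.5]
top 205 centre [ 582.1 -321.5] [120.5  23.4] axis 13.4 line 13.4
scene 320 centre [ 583.1 -322.3] [124.1  22.3] axis 13.2 line 13.3
top tab 17 [ 581.3 -321.2   40.8] xy range [ 577. -329.] [ 586. -315.]
top tab 20 [ 465.9 -438.8   41.4] xy range [ 461. -446.] [ 471. -433.]
top tab 14 [ 449.2 -253.4   39.7] xy range [ 444. -257.] [ 454. -250.]
scene tab 14 [ 455.4 -257.4   38.5] xy range [ 449. -261.] [ 459. -253.]
scene tab 33 [ 584.7 -321.5   40. ] xy range [ 578. -329.] [ 590. -315.]
pos [ 540.4 -155.9  189.2] yaw_y 105.6 turn about tool z deg -0.6 unit -0.0133 shift units [ 0.0137 -0.6903  0.1647]
```

Call:
play_rows([
  [0,-0.13,0,0,0,0.02,0.66],
  [0.01,-0.3,0,0,0,0.05,0.66],
  [0.015,-0.48,0.03,0,0,0.051,0.66],
  [0.015,-0.64,0.1,0,0,0.051,0.66],
  [0.015,-0.685,0.15,0,0,0.051,0.66],
  [0.015,-0.685,0.165,0,0,0.051,0.66],
  [0.015,-0.685,0.165,0,0,0.051,0.66],
  [0.015,-0.685,0.165,0,0,0.051,0.66],
])

```text
time_s: 48.5
eef_pos: [582.8, -321.5, 148.2]
tcp_rot: [[-0.973, -0.23, 0.0], [-0.23, 0.973, 0.0], [-0.0, -0.0, -1.0]]
wrist_force: [0.2, 0.4, 0.0]
opening: 31.8
finger_force: 0.0
```

```bash
python3 - <<'E'
from meas import *
plan([582.8,-321.8,37.5],103.3)
E
```

```text
pos [ 582.8 -321.5  148.2] yaw_y 103.32 turn about tool z deg 0.02 unit 0.0005 shift units [ 1.000e-04 -1.100e-03  1.307e-01]
```

Call:
play_rows([
  [0,-0.001,0.06,0,0,0,0.66],
  [0,-0.001,0.11,0,0,0,0.66],
  [0,-0.001,0.13,0,0,0,0.66],
  [0,-0.001,0.13,0,0,0,0.66],
  [0,-0.001,0.13,0,0,0,1],
  [0,-0.001,0.13,0,0,0,1],
  [0,-0.001,0.13,0,0,0,1],
  [0,-0.001,0.13,0,0,0,1],
  [0,-0.001,0.13,0,0,0,1],
  [0,-0.001,0.08,0,0,0,1],
  [0,-0.001,0,0,0,0,1],
  [0,-0.001,-0.15,0,0,0,1],
  [0,-0.001,-0.15,0,0,0,1],
  [0,-0.001,-0.15,0,0,0,1],
])

```text
time_s: 49.9
eef_pos: [582.7, -323.5, 186.1]
tcp_rot: [[-0.974, -0.229, 0.001], [-0.229, 0.974, -0.001], [-0.001, -0.001, -1.0]]
wrist_force: [-0.8, 0.0, -1.8]
opening: 13.7
finger_force: 30.0
```

```bash
python3 - <<'E'
from meas import *
s=env.state();print(s['opening'],s['wrist_force']);held();lane(-46.5,z=75)
E
```

```text
13.65025793638219 [-0.80538231  0.03586006 -1.8327845 ]
held 245 ((584.8978271484375, -321.4862365722656), (119.3836441040039, 22.26993179321289), 12.64698314666748) z [87.6 90.2] tcp [ 582.7 -323.5  186.1]
pos [ 582.  -323.   184.4] yaw_y 103.22 turn about tool z deg 20.29 unit 0.4508 shift units [-0.1623  1.1576  0.1266]
```

Call:
play_rows([
  [-0.02,0.12,-0.02,0,0,0.05,1],
  [-0.04,0.28,-0.03,0,0,0.15,1],
  [-0.06,0.45,-0.03,0,0,0.25,1],
  [-0.09,0.62,-0.03,0,0,0.35,1],
  [-0.11,0.79,-0.03,0,0,0.45,1],
  [-0.14,0.92,-0.03,0,0,0.45,1],
  [-0.15,1,-0.03,0,0,0.45,1],
  [-0.15,1,-0.03,0,0,0.45,1],
  [-0.15,1,-0.03,0,0,0.45,1],
])

```text
time_s: 50.85
eef_pos: [561.1, -71.2, 191.2]
tcp_rot: [[-0.993, 0.122, -0.002], [0.122, 0.993, 0.0], [0.003, 0.0, -1.0]]
wrist_force: [0.0, -0.2, -1.9]
opening: 13.8
finger_force: 30.0
```

```bash
python3 - <<'E'
from meas import *
print(env.state()['opening']);lane(-46.5,z=62)
E
```

```text
13.816686097317577
pos [561.1 -71.2 191.2] yaw_y 83.01 turn about tool z deg 0.08 unit 0.0018 shift units [0.0416 0.1531 0.2049]
```

Call:
play_rows([
  [0.02,0.08,0,0,0,0,1],
  [0.041,0.15,0,0,0,0.002,1],
  [0.041,0.15,0.06,0,0,0.002,1],
  [0.041,0.15,0.13,0,0,0.002,1],
  [0.041,0.15,0.17,0,0,0.002,1],
  [0.041,0.15,0.17,0,0,0.002,1],
  [0.041,0.15,0.17,0,0,0.002,1],
])

```text
time_s: 51.55
eef_pos: [556.3, -33.7, 149.8]
tcp_rot: [[-0.992, 0.125, -0.001], [0.125, 0.992, 0.0], [0.001, -0.0, -1.0]]
wrist_force: [-0.1, -0.5, -1.1]
opening: 13.7
finger_force: 30.0
```

```bash
python3 - <<'E'
from meas import *
held();lane(-46.5,z=46)
E
```

```text
held 256 ((558.154052734375, -43.981693267822266), (44.944210052490234, 124.29330444335938), 84.03101348876953) z [50.6 53.7] tcp [556.3 -33.7 149.8]
pos [556.6 -33.6 150.5] yaw_y 82.83 turn about tool z deg -0.1 unit -0.0022 shift units [0.0062 0.006  0.1058]
```

Call:
play_rows([
  [0.004,0.004,0.03,0,0,-0.002,1],
  [0.005,0.004,0.05,0,0,-0.002,1],
  [0.005,0.004,0.06,0,0,-0.002,1],
  [0.005,0.004,0.06,0,0,-0.002,1],
])

```text
time_s: 52.0
eef_pos: [554.8, -31.6, 134.6]
tcp_rot: [[-0.992, 0.122, -0.001], [0.122, 0.992, 0.0], [0.001, 0.0, -1.0]]
wrist_force: [0.6, 0.7, -1.1]
opening: 13.9
finger_force: 30.0
```

```bash
python3 - <<'E'
from meas import *
lane(-46.5,z=46)
E
```

```text
pos [554.8 -31.6 134.6] yaw_y 82.98 turn about tool z deg 0.05 unit 0.001 shift units [-0.0023 -0.001   0.0423]
```

Call:
play_rows([
  [-0.002,-0.001,0.015,0,0,0.001,1],
  [-0.002,-0.001,0.03,0,0,0.001,1],
  [-0.002,-0.001,0.042,0,0,0.001,1],
  [-0.002,-0.001,0.042,0,0,0.001,1],
])

```text
time_s: 52.4
eef_pos: [555.2, -32.0, 124.0]
tcp_rot: [[-0.992, 0.123, -0.001], [0.123, 0.992, 0.0], [0.001, 0.0, -1.0]]
wrist_force: [-0.0, -0.4, -2.1]
opening: 13.6
finger_force: 30.0
```

Call:
play_rows([
  [0,0,0.001,0,0,0,0.8],
  [0,0,0.001,0,0,0,0.79],
  [0,0,0.001,0,0,0,0.79],
  [0,0,-0.06,0,0,0,0.79],
  [0,0,-0.18,0,0,0,0.79],
  [0,0,-0.26,0,0,0,0.66],
  [0.05,-0.12,-0.26,0,0,0.03,0.66],
  [0.1,-0.28,-0.26,0,0,0.06,0.66],
  [0.15,-0.44,-0.26,0,0,0.08,0.66],
  [0.2,-0.6,-0.26,0,0,0.08,0.66],
  [0.2,-0.6,-0.26,0,0,0.08,0.66],
])

```text
time_s: 53.5
eef_pos: [486.6, -178.3, 191.3]
tcp_rot: [[-0.982, 0.19, 0.002], [0.19, 0.982, -0.002], [-0.002, -0.002, -1.0]]
wrist_force: [0.1, 1.0, -0.7]
opening: 31.9
finger_force: 0.0
```

```bash
python3 - <<'E'
from meas import *
loaded();bar(452,-253.5,-11,90);tabs();plan([452,-253.5,70],79)
E
```

```text
lane 77.5 129 [-14.4  78.8] [95.4 21.9] 1.3 z 24.3 tabtop [ 2.8 79.6]
lane -46.5 307 [  2.4 -44.6] [ 25.4 121.9] 87.8 z 24.4 tabtop [  3.6 -45. ]
lane -77.5 291 [  0.8 -74.4] [ 22.2 123.3] 89.5 z 24.3 tabtop [  2.3 -73.9]
scene 203 centre [ 453.4 -253.5] [23.2 92.9] axis -11.1 line -13.4
top tab 18 [ 466.  -440.3   40. ] xy range [ 461. -447.] [ 471. -434.]
scene tab 35 [ 455.2 -252.8   39. ] xy range [ 448. -261.] [ 460. -245.]
pos [ 488.  -173.8  190.1] yaw_y 79.41 turn about tool z deg 0.41 unit 0.0092 shift units [ 0.083  -0.3399  0.1682]
```

Call:
play_rows([
  [0.03,-0.13,0,0,0,0.009,0.66],
  [0.07,-0.28,0.03,0,0,0.009,0.66],
  [0.083,-0.342,0.1,0,0,0.009,0.66],
  [0.083,-0.342,0.16,0,0,0.009,0.66],
  [0.083,-0.342,0.168,0,0,0.009,0.66],
  [0.083,-0.342,0.168,0,0,0.009,0.66],
  [0.083,-0.342,0.168,0,0,0.009,0.66],
])

```text
time_s: 54.45
eef_pos: [452.0, -254.5, 148.4]
tcp_rot: [[-0.982, 0.191, 0.001], [0.191, 0.982, -0.001], [-0.001, -0.001, -1.0]]
wrist_force: [0.7, 1.1, 0.7]
opening: 31.5
finger_force: 0.0
```

```bash
python3 - <<'E'
from meas import *
plan([451.8,-254.2,37.5],79)
E
```

```text
pos [ 452.  -254.5  148.4] yaw_y 79.01 turn about tool z deg 0.01 unit 0.0003 shift units [0.0012 0.0009 0.1318]
```

Call:
play_rows([
  [0,0.001,0.06,0,0,0,0.66],
  [0,0.001,0.11,0,0,0,0.66],
  [0,0.001,0.131,0,0,0,0.66],
  [0,0.001,0.131,0,0,0,0.66],
  [0,0.001,0.131,0,0,0,1],
  [0,0.001,0.131,0,0,0,1],
  [0,0.001,0.131,0,0,0,1],
  [0,0.001,0.131,0,0,0,1],
  [0,0.001,0.131,0,0,0,1],
  [0,0.001,0.08,0,0,0,1],
  [0,0.001,0,0,0,0,1],
  [0,0.001,-0.15,0,0,0,1],
  [0,0.001,-0.15,0,0,0,1],
  [0,0.001,-0.15,0,0,0,1],
])

```text
time_s: 55.85
eef_pos: [451.5, -254.9, 186.2]
tcp_rot: [[-0.981, 0.192, 0.001], [0.192, 0.981, -0.001], [-0.002, -0.001, -1.0]]
wrist_force: [-0.6, -0.4, -1.7]
opening: 13.7
finger_force: 30.0
```

```bash
python3 - <<'E'
from meas import *
s=env.state();print(s['opening'],s['wrist_force']);held();lane(15.5,z=75)
E
```

```text
13.675537469078325 [-0.60740138 -0.43181027 -1.65251282]
held 129 ((453.78460693359375, -254.7006072998047), (22.759323120117188, 89.45569610595703), 79.27486419677734) z [87.2 89.7] tcp [ 451.5 -254.9  186.2]
pos [ 450.9 -254.4  184.9] yaw_y 78.92 turn about tool z deg -4.01 unit -0.0892 shift units [-0.2213  1.2008  0.1276]
```

Call:
play_rows([
  [-0.02,0.12,-0.02,0,0,-0.02,1],
  [-0.05,0.28,-0.03,0,0,-0.05,1],
  [-0.08,0.45,-0.03,0,0,-0.089,1],
  [-0.12,0.62,-0.03,0,0,-0.089,1],
  [-0.15,0.79,-0.03,0,0,-0.089,1],
  [-0.18,0.92,-0.03,0,0,-0.089,1],
  [-0.2,1,-0.03,0,0,-0.089,1],
  [-0.2,1,-0.03,0,0,-0.089,1],
  [-0.2,1,-0.03,0,0,-0.089,1],
])

```text
time_s: 56.8
eef_pos: [547.5, -18.8, 191.1]
tcp_rot: [[-0.992, 0.122, -0.003], [0.122, 0.992, 0.0], [0.003, -0.0, -1.0]]
wrist_force: [0.2, -0.3, -2.0]
opening: 13.3
finger_force: 30.0
```

```bash
python3 - <<'E'
from meas import *
print(env.state()['opening']);lane(15.5,z=62)
E
```

```text
13.317183111117325
pos [547.5 -18.8 191.1] yaw_y 82.97 turn about tool z deg 0.04 unit 0.0009 shift units [-0.038   0.1998  0.2044]
```

Call:
play_rows([
  [-0.02,0.1,0,0,0,0,1],
  [-0.037,0.198,0,0,0,0,1],
  [-0.037,0.198,0.06,0,0,0,1],
  [-0.037,0.198,0.13,0,0,0,1],
  [-0.037,0.198,0.19,0,0,0,1],
  [-0.037,0.198,0.2,0,0,0,1],
  [-0.037,0.198,0.2,0,0,0,1],
  [-0.037,0.198,0.2,0,0,0,1],
  [-0.037,0.198,0.2,0,0,0,1],
])

```text
time_s: 57.7
eef_pos: [564.2, 28.7, 143.6]
tcp_rot: [[-0.992, 0.123, 0.002], [0.123, 0.992, -0.0], [-0.002, -0.0, -1.0]]
wrist_force: [-0.1, -0.1, -1.4]
opening: 13.7
finger_force: 30.0
```

```bash
python3 - <<'E'
from meas import *
lane(15.5,z=46)
E
```

```text
pos [564.2  28.7 143.6] yaw_y 82.91 turn about tool z deg -0.02 unit -0.0005 shift units [0.0058 0.0029 0.0782]
```

Call:
play_rows([
  [0.005,0.003,0.02,0,0,0,1],
  [0.005,0.003,0.04,0,0,0,1],
  [0.005,0.003,0.06,0,0,0,1],
  [0.005,0.003,0.077,0,0,0,1],
  [0.005,0.003,0.077,0,0,0,1],
])

```text
time_s: 58.2
eef_pos: [562.7, 30.0, 123.3]
tcp_rot: [[-0.992, 0.123, -0.0], [0.123, 0.992, 0.0], [0.0, 0.0, -1.0]]
wrist_force: [-1.3, -0.9, 0.2]
opening: 13.7
finger_force: 30.0
```

Seated. I'll release, lift well clear of the tray and check everything.

Call:
play_rows([
  [0,0,-0.001,0,0,0,0.75],
  [0,0,-0.001,0,0,0,0.72],
  [0,0,-0.001,0,0,0,0.72],
  [0,0,-0.06,0,0,0,0.72],
  [0,0,-0.18,0,0,0,0.66],
  [0,0,-0.35,0,0,0,0.66],
  [0.1,-0.12,-0.5,0,0,0,0.66],
  [0.2,-0.28,-0.5,0,0,0,0.66],
  [0.3,-0.44,-0.5,0,0,0,0.66],
  [0.4,-0.6,-0.5,0,0,0,0.66],
  [0.5,-0.8,-0.5,0,0,0,0.66],
  [0.5,-0.95,-0.5,0,0,0,0.66],
  [0.5,-0.95,-0.5,0,0,0,0.66],
  [0.5,-0.95,-0.5,0,0,0,0.66],
])

```text
time_s: 59.6
eef_pos: [409.1, -191.0, 249.3]
tcp_rot: [[-0.992, 0.125, 0.001], [0.125, 0.992, -0.0], [-0.001, -0.0, -1.0]]
wrist_force: [-0.2, 0.3, 1.0]
opening: 31.9
finger_force: 0.0
```

```bash
python3 - <<'E'
from meas import *
loaded();pins()
X,c=fullcloud('scene',(228,375,185,275));T=(X[:,:2]-C)@Rt
for y in (77.5,15.5):
    q=(abs(T[:,1]-y)<15)&(abs(T[:,0])<50)&(X[:,2]>21)&(X[:,2]<28);print(y,q.sum(),np.percentile(T[q],[3,97],axis=0).round(1).tolist(),X[q,2].mean())
X,al,la,g,n,u,w=ruleline((361.5,364),(484,364))
for nm,lo,hi,z0,z1 in(('fin',80,170,30,42),('tip',245,285,18,24),('jaw',-10,20,18,24)):
    q=(al>lo)&(al<hi)&(abs(la)<30)&(X[:,2]>z0)&(X[:,2]<z1)&((g<70) if nm=='fin' else True)
    print(nm,q.sum(),np.percentile(al[q],[2,50,98]).round(1),'lat',np.median(la[q]).round(1),'z',np.median(X[q,2]).round(1))
s=env.state();print(s['eef_pos'],s['time_s'],s['wrist_force'])
holders()
E
```

```text
lane 77.5 137 [-3.6 79. ] [119.5  22.4] 2.7 z 23.7 tabtop [ 3.  79.1]
lane 15.5 212 [ 1.1 14.6] [28.1 92.6] 89.9 z 24.6 tabtop [ 1.9 17.9]
lane -46.5 298 [  2.5 -44.7] [123.2  22.1] 0.0 z 24.4 tabtop [  3.5 -44.5]
lane -77.5 286 [  0.5 -77. ] [124.1  26.9] 0.1 z 24.7 tabtop [  2.2 -74.3]
top NL 15 [-86.5 128.3]
top NR 13 [ -86.6 -132.1]
top FL 12 [ 83.4 128. ]
top FR 13 [  82.8 -131.4]
top tab 25 [83.2 -1.7]
scene NL 22 [-82.6 130.8]
scene NR 22 [ -82.5 -128.1]
scene FL 23 [ 85.9 129.8]
scene FR 26 [  86.9 -129.2]
scene tab 46 [87.   0.5]
77.5 122 [[-27.0, 68.5], [32.4, 88.8]] 24.4327872605931
15.5 191 [[-41.1, 7.3], [45.3, 28.0]] 24.696583471390408
fin 61 [104.1 127.8 150. ] lat -2.8 z 37.2
tip 55 [246.7 260.7 271.9] lat -2.6 z 21.8
jaw 34 [ 2.5 11.4 19.2] lat 1.0 z 22.2
[ 409.5849075  -189.28624426  248.4256778 ] 59.85 [ 0.35763656 -0.35825898 -0.65100355]
scene [51  0 18 18] rect [ 347.2 -341.5] [ 9.6 68.8] axis -42.7 tab 0
```

Everything checks out: the bar tops are at 24 mm in their lanes, the frame is square to about 1 mm and the rule is flat on the mat. Handing in.

```bash
python3 -c "
from plant import env
print(env.close_job())"
```

```text
the job is handed in; nothing more can be done
None
```

I measured both diagonals (about 322 and 298 mm), pushed the far rail about 14 mm left until the frame was square to within about 1 mm, and laid the rule back flat on its mat. All four holders (two long, one middle, one short) are seated in their own rows, and the job is handed in; the hand-in gave no verdict.

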